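Pack sleeve pins in the foam carrier and pin the retaining bar

ROBOT

A 6-joint arm with a two-finger parallel gripper is mounted at the origin on a cart in front of the work surface, level with it; the furniture and walls round the work are solid. World frame = base frame: x ahead of the robot, y to its left, z up, the work surface at z = 0. Lengths are in m, angles in degrees, forces in N, time in s.
With the tool pointing down it reaches from about 0.375 to 0.9 m from the base axis. Payload 3.1 kg.
Tool frame: the origin (TCP) lies midway between the tips of the shut fingers; the grasp point (between the pads) lies 19 mm behind it; z points along the fingers, y is the line along which they close (so a half turn about z gives the same grasp; the last joint's range is limited). The gripper opens to 85 mm and grips with 20 to 120 N. Pads are 22 mm wide; open, the fingers measure 114 mm over their backs; the gripper's body (76 mm by 85 mm) begins 54 mm behind the grasp point. The pads swing forward as they close: fully open they stand 13 mm farther back than shut.
Start: joints at [56.866, 30.224, 82.088, -0, 67.689, -10.227], TCP at [0.243, 0.576, 0.231] pointing down, gripper open.
Joint ranges: [-176.69, 176.69], [-43.24, 126.21], [12.49, 139.97], [-82, 262], [0, 151.66], [-163.58, 163.58]. Speed limits (degrees/s): [159.86, 159.86, 180, 180, 180, 180].

INTERFACE

Orientations are given as [roll, pitch, yaw] about the fixed x, y, z axes, in that order (R = Rz(yaw) Ry(pitch) Rx(roll)).
In Python, from cell import * gives the robot as it stands.
- The arm moves only by the tool step_arm, never from a script. Its argument "series" is one flat list of numbers, 7 for each row, row after row: the opening, from -1 (shut) to 1 (fully open), then the shift along the tool's x, y, z in m, then the turn, a rotation vector about the tool's x, y, z in degrees. In form: [fingers, x, y, z, ax, ay, az, fingers, x, y, z, ax, ay, az, ...]. A call has exactly 5 rows; each row is the pose to reach, as a shift and turn from the pose commanded when the call began, along the tool's axes at that moment; what a row does not reach only later rows make up. A row lasts 1/10 s, in which the tool goes at most 50 mm and 8.59 degrees, less where a joint would pass 70% of its speed; a pose out of reach is approached as far as the arm can. A call with a gripper value outside its range is refused whole. The fingers move at their own pace and stop on an object; the grip force is fixed at half the most. Time passes only in rows, so rows that repeat a pose let the fingers close, or fill a call up. It gives the time, the measured TCP pose, the force, the opening and the grip force at its end, in the units of the state.
- observe(): the state, without advancing time (a new reading comes with each control period).
- grab_frame(name): name is "scene" or "top"; returns (picture, depth): 400x640x3 uint8, red, green, blue; 400x640 float32, m along the optical axis (not along the pixel's ray), 0 where there is no reading.
- calibration(name): a dict with "fx", "fy", "cx", "cy" (pixels), "dist" ([k1, k2, p1, p2, k3] as OpenCV has them; the pictures are not rectified), "R" (3x3) and "t" (3): a world point X has camera coordinates R X + t. Camera axes: x right, y down, z forward; pixel columns grow to the right and rows downward; lengths in m; the calibration is good to about 2 mm. A picture is of the moment at which its call begins. calibration takes no time and is no camera call.
- finish_job(): hands the job in; it is judged then, once.
The state is a dict: "time": time; "joint_positions": joint angles; "dq": joint speeds; "effort": joint torques, N m; "eef_pos": TCP position; "ee_rot": TCP orientation; "wrist_force": force on the tool from outside, world axes, zero at the start; "ft_torque": the same for the moment, N m; "finger_gap": opening from 0.0 (shut) to 1.0 (fully open); "grasp_force": force on a finger pad.
Only numpy, scipy, OpenCV 4.12 (cv2) and the standard library are available. Lean on these libraries where they do the work, as an engineer would, in place of code of your own. Each camera call takes 0.05 s, during which the arm holds its last target. There are 200 camera calls.

TASK

Pack the rubber-sleeved spare pins on the bench for transport: press every one of them fully down into its own pocket of the black foam carrier, stud in the narrow slot. Then slide the yellow retaining bar over them into both steel forks until its end holes line up with the fork holes, and push the two red-headed locking pins from the rack down through fork and bar, one at each end, until their flanges sit flat on the forks. Leave the tape measure, the screw tub and the sanding block where they are.

Things in the scene. Friction and masses are not known exactly. Their poses are not given: they have to be found in the camera images.
- carrier: foam carrier, fixed: aluminium plate 180 x 400 x 6 mm, black foam (top 32 mm over the bench) with 4 equal pockets 60 mm apart along y, a steel fork bracket near each end. +x points from the forks' open side to their closed back, y from right fork to left. Origin on the bench midway between the fork holes. A 40 mm wide finger channel, pocket-deep, crosses all pockets at x = 0
- bar: loose yellow retaining bar, 26 (x) x 390 (y) x 12 mm (z), 0.3 kg, a 16 mm vertical hole 165 mm from its middle at each end, black grip rib on top in the middle, 16 mm thick (x), 70 mm long (y), from 12 to 52 mm high. Origin: middle of the underside. Starts flat on the bench, rib up; end for end it is the same
- bar_right (a point): centre of the bar's hole at its -y end, at the bar's underside
- bar_left (a point): centre of the bar's hole at its +y end, at the bar's underside
- rack: fixed wooden block 60 x 124 x 56 mm in which the two locking pins stand at the start, 32 mm either side of its middle along y, flanges on its top; origin at the middle of its underside
- fork_right (a point): right fork: centre of its vertical 15 mm hole at the top of the upper tine, 78 mm over the bench; axes as carrier. Upper tine 70-78 mm high, from x = -18; lower 40-50, from x = -55; y +-18 mm; back wall at x = 14.5, other sides open: slide the bar in along +x to rest on the lower tine, underside 28 mm below this point. Right back, its hole is 1.5 mm too far: the pin's taper corrects that
- fork_left (a point): left fork: centre of its vertical 15 mm hole at the top of the upper tine, 78 mm over the bench; axes as carrier. Upper tine 70-78 mm high, from x = -18; lower 40-50, from x = -55; y +-18 mm; back wall at x = 14.5, other sides open: slide the bar in along +x to rest on the lower tine, underside 28 mm below this point. Right back, its hole is 1.5 mm too far: the pin's taper corrects that
- pin_0: headed locking pin, upright (z up), 0.08 kg: steel shank of 12 mm diameter reaching 48 mm below the origin, its last 10 mm tapering to 4 mm; a flange 30 mm across and 5 mm thick, whose underside centre is the origin; above it a red round knob of 20 mm diameter from 5 to 38 mm
- pin_1: headed locking pin, upright (z up), 0.08 kg: steel shank of 12 mm diameter reaching 48 mm below the origin, its last 10 mm tapering to 4 mm; a flange 30 mm across and 5 mm thick, whose underside centre is the origin; above it a red round knob of 20 mm diameter from 5 to 38 mm
- sleeve_0_mid (a point): loose sleeve pin (may be absent), lying: black rubber cylinder of 34 mm diameter, 90 mm long, with a steel stud of 10 mm diameter, 30 mm long, at one end; 0.12 kg. Point on its axis at the middle of the rubber, 17 mm above what it lies on. y runs along the axis, away from the stud; it may have rolled about it
- sleeve_0_stud (a point): tip of the stud of the same sleeve pin, on its axis, 75 mm from sleeve_0_mid
- sleeve_1_mid (a point): loose sleeve pin (may be absent), lying: black rubber cylinder of 34 mm diameter, 90 mm long, with a steel stud of 10 mm diameter, 30 mm long, at one end; 0.12 kg. Point on its axis at the middle of the rubber, 17 mm above what it lies on. y runs along the axis, away from the stud; it may have rolled about it
- sleeve_1_stud (a point): tip of the stud of the same sleeve pin, on its axis, 75 mm from sleeve_1_mid
- sleeve_2_mid (a point): loose sleeve pin (may be absent), lying: black rubber cylinder of 34 mm diameter, 90 mm long, with a steel stud of 10 mm diameter, 30 mm long, at one end; 0.12 kg. Point on its axis at the middle of the rubber, 17 mm above what it lies on. y runs along the axis, away from the stud; it may have rolled about it
- sleeve_2_stud (a point): tip of the stud of the same sleeve pin, on its axis, 75 mm from sleeve_2_mid
- sleeve_3_mid (a point): loose sleeve pin (may be absent), lying: black rubber cylinder of 34 mm diameter, 90 mm long, with a steel stud of 10 mm diameter, 30 mm long, at one end; 0.12 kg. Point on its axis at the middle of the rubber, 17 mm above what it lies on. y runs along the axis, away from the stud; it may have rolled about it
- sleeve_3_stud (a point): tip of the stud of the same sleeve pin, on its axis, 75 mm from sleeve_3_mid
- pocket_0 (a point): foam pocket 0 of 0 to 3 from the right (-y): where a sleeve pin's _mid point is when home, 27 mm over the bench (pocket floor 10 mm, foam top 32 mm); axes as carrier. 37 mm wide (y), 98 mm long for the rubber, going on toward +x as a 14 mm wide slot for the stud: it fits only with the stud toward +x, its tip then at x = 75 mm
- pocket_1 (a point): foam pocket 1 of 0 to 3 from the right (-y): where a sleeve pin's _mid point is when home, 27 mm over the bench (pocket floor 10 mm, foam top 32 mm); axes as carrier. 37 mm wide (y), 98 mm long for the rubber, going on toward +x as a 14 mm wide slot for the stud: it fits only with the stud toward +x, its tip then at x = 75 mm
- pocket_2 (a point): foam pocket 2 of 0 to 3 from the right (-y): where a sleeve pin's _mid point is when home, 27 mm over the bench (pocket floor 10 mm, foam top 32 mm); axes as carrier. 37 mm wide (y), 98 mm long for the rubber, going on toward +x as a 14 mm wide slot for the stud: it fits only with the stud toward +x, its tip then at x = 75 mm
- pocket_3 (a point): foam pocket 3 of 0 to 3 from the right (-y): where a sleeve pin's _mid point is when home, 27 mm over the bench (pocket floor 10 mm, foam top 32 mm); axes as carrier. 37 mm wide (y), 98 mm long for the rubber, going on toward +x as a 14 mm wide slot for the stud: it fits only with the stud toward +x, its tip then at x = 75 mm
- tape_measure: yellow tape measure, 40 x 76 x 66 mm, a bystander to leave where it is; origin at the centre of its underside
- screw_tub: white open tub of brass screws, 71 mm across, 50 mm high, a bystander to leave where it is; origin at the centre of its underside
- sanding_block: cork sanding block, 63 x 122 x 37 mm, a bystander to leave where it is; origin at the centre of its underside

How it is judged:
By the outcome, as a careful person would: the job done as asked, in the order asked, and still so for the second after the job is handed in, with the robot touching nothing.
Of sleeve_0, sleeve_1, sleeve_2, sleeve_3 only 3 to 4 are there at a start; the rules pass over those that are not, and their reading is None.
At some moment in a run one of bar may be knocked a few centimetres aside while the robot is not near it.
It also fails if it takes over 210 s, if anything falls off the work surface, if the arm or the gripper's body presses on something with over 40 N, if the wrist force passes 120 N, or if a joint passes its speed limit or range.

## Working session

There is one attempt and no reset: what is moved stays moved. The work goes in short steps, Python scripts to look and compute and a tool call to move; the robot and the scene stay as the last step left them, time stands still between calls to the robot, and variables do not carry over. Pictures are saved under pics/ and viewed, at most 17 in all, crops included, and the job is handed in when it is done.

Besides the shell and the picture viewer there is one more tool, called as name(argument=value, ...) on one line, values as JSON. step_arm: Moves the arm, as the interface text tells. Its arguments: {"type":"object","properties":{"series":{"type":"array","items":{"type":"number"}}},"required":["series"]}

```bash
mkdir -p pics; ls; python3 - <<'E'
from cell import *
import cv2,numpy as np
print(observe())
for n in("scene","top"):
    p,d=grab_frame(n); cv2.imwrite(f"pics/{n}0.png",p[:,:,::-1]); np.savez(f"{n}0.npz",p=p,d=d)
    c=calibration(n); print(n,{k:np.round(v,4).tolist() for k,v in c.items()}, (d>0).mean())
E
```

```text
pics
{'time': 0.0, 'joint_positions': array([ 5.68645315e+01,  3.02779571e+01,  8.21552447e+01, -1.59082070e-03,
        6.76890247e+01, -1.02300423e+01]), 'dq': array([ 0.00613019,  0.06627672, -0.05650523,  0.02133027, -0.05090471,
        0.05845212]), 'effort': array([ 1.49306383e-03, -4.42352772e+01, -1.78031158e+01, -9.36354422e-05,
        8.35746905e-03, -3.54976635e-05]), 'eef_pos': array([0.24287387, 0.57511612, 0.23035077]), 'ee_rot': array([-1.79879455e+02, -2.02604588e-02,  1.57095158e+02]), 'wrist_force': array([ 0.83473181, -0.4365308 , -0.34598285]), 'ft_torque': array([-0.00712516, -0.04736664, -0.01894594]), 'grasp_force': 0.0, 'finger_gap': 1.0000802543962222}
scene {'fx': 485.9992, 'fy': 485.9992, 'cx': 323.2255, 'cy': 201.1288, 'dist': [-0.1259, 0.0, 0.0, 0.0, 0.0], 'R': [[-0.8939, -0.4481, -0.0147], [-0.2505, 0.5262, -0.8126], [0.3719, -0.7227, -0.5826]], 't': [0.4502, 0.1941, 1.5347]} 0.9264921875
top {'fx': 388.1708, 'fy': 388.1708, 'cx': 322.8338, 'cy': 199.7352, 'dist': [0.0032, 0.0, 0.0, 0.0, 0.0], 'R': [[-0.0118, -0.9998, 0.0168], [-0.9968, 0.0104, -0.0796], [0.0794, -0.0177, -0.9967]], 't': [-0.0205, 0.5027, 1.512]} 0.9959453125
```

View pics/scene0.png

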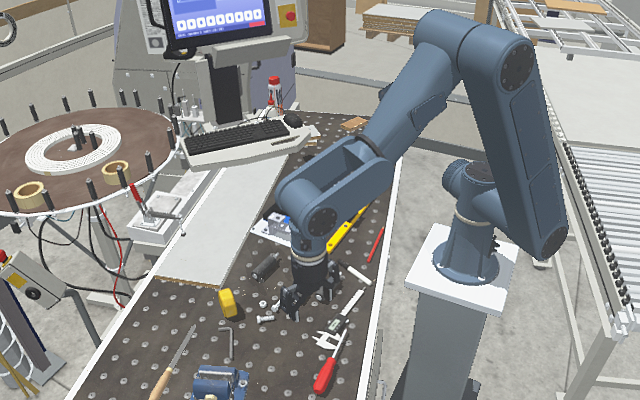

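View pics/top0.png

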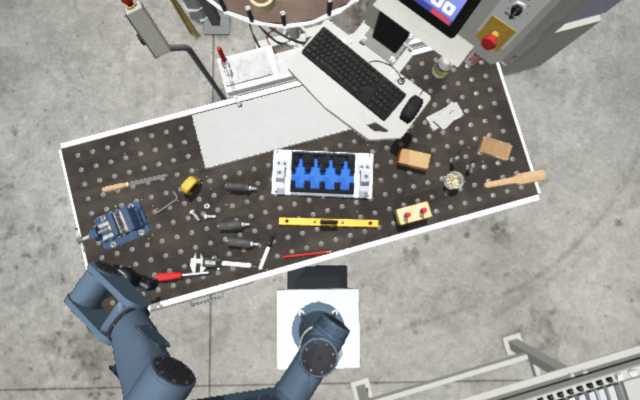

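The top view shows the carrier (272–374, 150–198), the bar (280–378, 222), the rack (413, 214), and sleeves at (240,188), (233,226) and (243,243). I'll enlarge this area.

```bash
python3 - <<'E'
import cv2,numpy as np
p=np.load("top0.npz")["p"][:,:,::-1]
a=cv2.resize(p[140:265,205:305],None,fx=4.6,fy=4.6,interpolation=cv2.INTER_CUBIC)
cv2.imwrite("pics/ta.png",cv2.resize(p[140:262,200:440],None,fx=3.33,fy=3.33,interpolation=cv2.INTER_CUBIC))
E
```

```text
(no output)
```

View pics/ta.png

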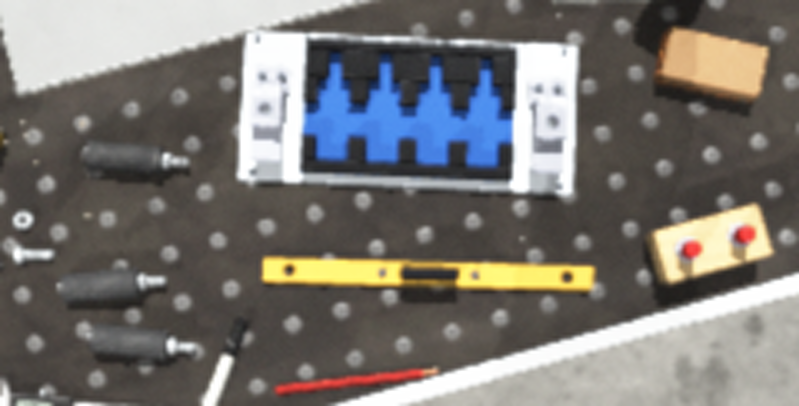

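The enlargement shows three sleeves with their studs toward −y, four slots pointing +x, fork holes at about crop (265,107) and (552,120), and bar holes at (290,269) and (567,276). Next I'll measure them with colour and height masks in the top view.

```bash
cat > h.py <<'E'
from cell import *
import cv2,numpy as np
from scipy.spatial.transform import Rotation as Ro
C={n:calibration(n) for n in("scene","top")}
def K(c): return np.array([[c["fx"],0,c["cx"]],[0,c["fy"],c["cy"]],[0,0,1]])
def und(n,uv):
    c=C[n]; q=cv2.undistortPoints(np.float64(uv).reshape(-1,1,2),K(c),np.array(c["dist"]))[:,0]
    return np.c_[q,np.ones(len(q))]
def ray(n,uv):
    R=np.array(C[n]["R"]);t=np.array(C[n]["t"]); return -R.T@t, und(n,uv)@R
def plane(n,uv,z):
    o,d=ray(n,uv); return o+d*((z-o[2])/d[:,2])[:,None]
def tri(a,b):  # top uv, scene uv -> point, gap
    o1,d1=ray("top",[a]);o2,d2=ray("scene",[b]);d1=d1[0];d2=d2[0]
    s=np.linalg.lstsq(np.c_[d1,-d2],o2-o1,rcond=None)[0]
    p,q=o1+s[0]*d1,o2+s[1]*d2; return (p+q)/2,np.linalg.norm(p-q)
def cloud(n,d):
    H,W=d.shape; uv=np.stack(np.meshgrid(np.arange(W),np.arange(H)),-1).reshape(-1,2)
    R=np.array(C[n]["R"]);t=np.array(C[n]["t"])
    return ((und(n,uv)*d.reshape(-1,1)-t)@R).reshape(H,W,3)
def proj(n,X):
    c=C[n]; return cv2.projectPoints(np.float64(X).reshape(-1,3),cv2.Rodrigues(np.array(c["R"]))[0],np.array(c["t"]),K(c),np.array(c["dist"]))[0][:,0]
def shot(n,f=None):
    p,d=grab_frame(n)
    if f: np.savez(f,p=p,d=d)
    return p,d
def go(x,y,z,yaw,s=None):
    """shift/turn in tool axes from the measured pose to a tool-down pose"""
    s=s or observe(); R=Ro.from_euler("xyz",s["ee_rot"],degrees=True)
    T=Ro.from_euler("xyz",[180,0,yaw],degrees=True)
    r=(R.inv()*T).as_rotvec(degrees=True)
    sh=R.inv().apply(np.array([x,y,z])-s["eef_pos"])
    print("shift mm",np.round(sh*1000,1),"rot",np.round(r,1))
E
python3 - <<'E'
from h import *
z=np.load("top0.npz");p,d=z["p"],z["d"];P=cloud("top",d)
hsv=cv2.cvtColor(p,cv2.COLOR_RGB2HSV);h,s,v=cv2.split(hsv)
print("bench z",np.median(P[200:215,240:420,2]))
def comps(m,mn=8):
    n,l,st,ce=cv2.connectedComponentsWithStats(m.astype(np.uint8))
    return [(ce[i],st[i,4],l==i) for i in range(1,n) if st[i,4]>=mn]
roi=np.zeros(h.shape,bool);roi[130:265,170:520]=1
for nm,m in (("yellow",(h>18)&(h<35)&(s>150)&(v>120)),("red",((h<6)|(h>174))&(s>150)&(v>90)),("blue",(h>95)&(h<125)&(s>120)&(v>100)),("tall",(P[:,:,2]>.012)&(P[:,:,2]<.12))):
    for c,a,mk in comps(m&roi,8):
        r=cv2.minAreaRect(np.argwhere(mk)[:,::-1].astype(np.float32))
        zz=P[mk][:,2];print(nm,np.round(c,1),a,"rect",np.round(r[0],1),np.round(r[1],1),round(r[2],1),"xyz",np.round(np.median(P[mk],0),3),"z90",np.round(np.percentile(zz,90),3))
E
```

```text
bench z 0.0008766060700039718
yellow [190.1 184.9] 54 rect [189.4 184.1] [ 7.2 17.6] 42.5 xyz [0.558 0.479 0.058] z90 0.064
yellow [285.1 218.8] 18 rect [284.1 218.9] [9.  4.1] 14.0 xyz [0.429 0.125 0.002] z90 0.017
yellow [330.7 223.1] 205 rect [327.6 222. ] [97.   7.7] 1.4 xyz [ 0.407 -0.05   0.008] z90 0.017
yellow [353.2 219.2] 12 rect [352.5 219.5] [1. 9.] 90.0 xyz [ 0.425 -0.147  0.012] z90 0.016
red [423.3 210.2] 18 rect [423.3 210.2] [3.5 4.2] 45.0 xyz [ 0.454 -0.402  0.094] z90 0.099
red [407.2 214.4] 16 rect [407.  214.5] [3. 4.] 90.0 xyz [ 0.438 -0.341  0.093] z90 0.096
red [304.6 254.3] 124 rect [304.5 254.3] [ 2.9 43.4] 83.7 xyz [0.289 0.046 0.007] z90 0.012
blue [322.4 175.8] 1275 rect [322.2 173.7] [62.1 30.7] 2.5 xyz [ 0.598 -0.024  0.011] z90 0.019
tall [248.5 142.3] 2792 rect [269.  148.5] [ 37. 146.] 90.0 xyz [0.741 0.29  0.019] z90 0.023
tall [494.7 147.6] 489 rect [494.6 147.8] [30.7 17.1] 18.4 xyz [ 0.705 -0.719  0.019] z90 0.023
tall [413.  158.4] 511 rect [413.  158.4] [31.3 16.4] 12.5 xyz [ 0.662 -0.385  0.036] z90 0.04
tall [321.4 170.7] 1704 rect [322.2 172
[... 1375 characters left out ...]
 [293.  220.7] [28.3  6.2] 2.6 xyz [0.42  0.084 0.015] z90 0.018
tall [310.9 220.7] 49 rect [310. 221.] [ 6. 10.] 90.0 xyz [0.423 0.021 0.014] z90 0.019
tall [341.3 222. ] 219 rect [344. 222.] [54.  6.] 0.0 xyz [ 0.414 -0.096  0.016] z90 0.053
tall [230.7 224.9] 228 rect [232.5 224.7] [ 8.6 31.1] 85.2 xyz [0.407 0.334 0.03 ] z90 0.036
tall [374.6 223.3] 23 rect [374.5 223. ] [6. 5.] 90.0 xyz [ 0.408 -0.228  0.014] z90 0.016
tall [266.3 250.3] 80 rect [266.5 249.7] [ 3.3 31.4] 21.8 xyz [0.306 0.198 0.016] z90 0.019
tall [239.5 241.9] 231 rect [241.5 242.1] [31.2  8.7] 5.7 xyz [0.341 0.3   0.03 ] z90 0.037
tall [210.  261.3] 76 rect [211.5 261. ] [19.  6.] 0.0 xyz [0.268 0.418 0.015] z90 0.019
```

I'll move the arm to the right so the scene camera can see the work.

step_arm(series=[1,-0.188,-0.137,-0.08,0,0,0,1,-0.188,-0.137,-0.08,0,0,0,1,-0.188,-0.137,-0.08,0,0,0,1,-0.188,-0.137,-0.08,0,0,0,1,-0.188,-0.137,-0.08,0,0,0])

```text
time: 0.6
eef_pos: [0.3636, 0.3744, 0.3117]
ee_rot: [-180.0, -0.0, 157.1]
wrist_force: [0.8, 0.5, 0.4]
finger_gap: 0.998
grasp_force: 0.0
```

step_arm(series=[1,-0.17,-0.145,-0.03,0,0,0,1,-0.17,-0.145,-0.03,0,0,0,1,-0.17,-0.145,-0.03,0,0,0,1,-0.17,-0.145,-0.03,0,0,0,1,-0.17,-0.145,-0.03,0,0,0])

```text
time: 1.1
eef_pos: [0.4648, 0.1733, 0.3417]
ee_rot: [-180.0, 0.1, 156.9]
wrist_force: [-0.5, 1.4, 0.8]
finger_gap: 0.994
grasp_force: 0.0
```

step_arm(series=[1,-0.112,-0.213,0,0,0,0,1,-0.112,-0.213,0,0,0,0,1,-0.112,-0.213,0,0,0,0,1,-0.112,-0.213,0,0,0,0,1,-0.112,-0.213,0,0,0,0])

```text
time: 1.6
eef_pos: [0.4832, -0.0657, 0.341]
ee_rot: [-180.0, -0.0, 157.0]
wrist_force: [0.6, -0.2, 0.2]
finger_gap: 1.002
grasp_force: 0.0
```

step_arm(series=[1,-0.047,-0.24,0,0,0,0,1,-0.047,-0.24,0,0,0,0,1,-0.047,-0.24,0,0,0,0,1,-0.047,-0.24,0,0,0,0,1,-0.047,-0.24,0,0,0,0])

```text
time: 2.1
eef_pos: [0.4323, -0.3047, 0.3409]
ee_rot: [180.0, -0.0, 157.0]
wrist_force: [0.7, 1.0, 0.2]
finger_gap: 1.0
grasp_force: 0.0
```

```bash
python3 - <<'E'
from h import *
p,d=shot("scene","scene1.npz"); print(observe()["eef_pos"])
cv2.imwrite("pics/s1.png",cv2.resize(p[180:340,200:420,::-1],None,fx=3.6,fy=3.6,interpolation=cv2.INTER_CUBIC))
E
```

```text
[ 0.43154387 -0.311999    0.34087446]
```

View pics/s1.png

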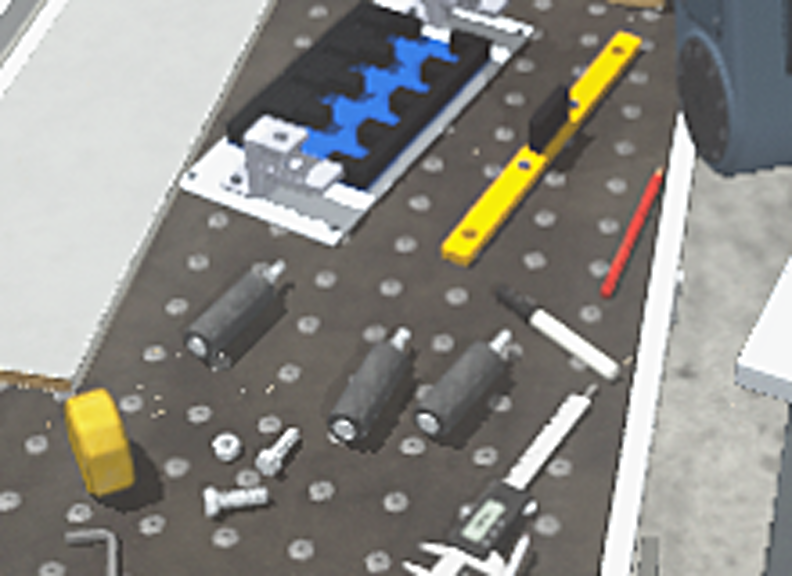

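The scene view shows the left fork hole at full-frame (277.8,217.5), the bar holes at (330.3,244.4) and (372.5,193.3), and the stud tips at (278.3,253.9), (312.5,272.8) and (342.2,274.4). There are exactly three sleeves. I'll triangulate these points.

```bash
python3 - <<'E'
from h import *
z=np.load("top0.npz");p,d=z["p"],z["d"];P=cloud("top",d)
def T(n,a,b,h):
    q,g=tri(a,b); print(n,"tri",np.round(q,4),"gap",round(g,4),"planes top",np.round(plane("top",[a],h)[0],4),"scene",np.round(plane("scene",[b],h)[0],4))
T("forkL",(279.6,172.1),(277.8,217.5),.078); print("forkR top",plane("top",[(365.8,176.0)],.078))
T("barL",(287.1,220.8),(330.3,244.4),.012);T("barR",(370.3,222.9),(372.5,193.3),.012)
for n,a,b,r in(("A",(256.2,189),(278.3,253.9),(255,275.6)),("B",(249.2,225),(312.5,272.8),(295.6,298.9)),("C",(259.5,245.1),(342.2,274.4),(318.9,296.7))):
    T(n+" stud",a,b,.017); q=plane("scene",[r],.017)[0]; t=plane("scene",[b],.017)[0]
    print("  rear",np.round(q,4),"len",round(np.linalg.norm(q-t),4),"dir",np.round(np.degrees(np.arctan2(*(t-q)[1::-1])),1))
    m=(P[:,:,2]>.02)&(P[:,:,2]<.05)&(np.hypot(P[:,:,0]-(q+t)[0]/2,P[:,:,1]-(q+t)[1]/2)<.07)
    X=P[m][:,:2]; w,v=np.linalg.eigh(np.cov(X.T)); a=X@v[:,1]
    print("  cloud mean",X.mean(0).round(4),"mid-range",np.ptp(np.percentile(a,[2,98])).round(3),"dir",np.degrees(np.arctan2(v[1,1],v[0,1])).round(1),"ztop",np.percentile(P[m][:,2],90).round(4))
# pockets: blue mask columns
h,s,v=cv2.split(cv2.cvtColor(p,cv2.COLOR_RGB2HSV)); m=(h>95)&(h<125)&(s>120)&(v>100)
m[:150]=0;m[200:]=0;m[:,:285]=0;m[:,365:]=0
for r in range(156,192,2):
    c=np.flatnonzero(np.diff(np.r_[0,m[r].astype(int),0])); print(r,c)
E
```

```text
forkL tri [0.6042 0.138  0.0751] gap 0.0033 planes top [0.6053 0.1385 0.078 ] scene [0.6004 0.1407 0.078 ]
forkR top [[ 0.58716815 -0.19047169  0.078     ]]
barL tri [0.4205 0.1156 0.0084] gap 0.0019 planes top [0.4212 0.1157 0.012 ] scene [0.4177 0.1191 0.012 ]
barR tri [ 0.4062 -0.2144  0.0112] gap 0.0064 planes top [ 0.4092 -0.2131  0.012 ] scene [ 0.4029 -0.2146  0.012 ]
A stud tri [0.5474 0.2366 0.0146] gap 0.0019 planes top [0.548  0.2367 0.017 ] scene [0.545  0.2386 0.017 ]
  rear [0.5583 0.3553 0.017 ] len 0.1175 dir -96.5
  cloud mean [0.5565 0.307 ] mid-range 0.106 dir 84.6 ztop 0.037
B stud tri [0.4069 0.2646 0.0141] gap 0.0012 planes top [0.4063 0.2638 0.017 ] scene [0.406  0.2674 0.017 ]
  rear [0.3999 0.3844 0.017 ] len 0.1172 dir -87.0
  cloud mean [0.3872 0.3294] mid-range 0.103 dir -146.6 ztop 0.0369
C stud tri [0.3264 0.2247 0.0064] gap 0.0015 planes top [0.3275 0.2234 0.017 ] scene [0.3213 0.2343 0.017 ]
  rear [0.3433 0.3472 0.017 ] len 0.1151 dir -101.0
  cloud mean [0.3444 0.3006] mid-range 0.107 dir 79.4 ztop 0.0367
156 []
158 [300 302 314 317]
160 [299 303 314 318 329 333 344 347]
162 [299 303 314 318 329 333 344 348]
164 [297 304 314 318 329 333 344 348]
166 [296 305 312 320 328 334 343 349]
168 [295 306 311 321 325 336 341 350]
170 [295 306 310 321 325 336 341 351]
172 [292 293 294 336 340 351]
174 [292 354]
176 [292 354]
178 [291 354]
180 [292 354]
182 [295 305 310 320 324 353]
184 [295 305 310 320 325 335 340 350]
186 [295 305 310 320 325 335 340 350]
188 [299 303 310 320 325 335 340 350]
190 [344 349]
```

Estimates: carrier yaw ≈ −3.2°, fork span 329.5 mm (330 expected). The two cameras disagree by about 3 mm, so I'll average them. Next I go above sleeve A.

step_arm(series=[0.3,0.039,0.244,0,0,0,40,0.3,0.039,0.244,0,0,0,40,0.3,0.039,0.244,0,0,0,40,0.3,0.039,0.244,0,0,0,40,0.3,0.039,0.244,0,0,0,40])

```text
time: 2.65
eef_pos: [0.4874, -0.082, 0.341]
ee_rot: [-180.0, -0.0, 118.1]
wrist_force: [0.5, 0.0, -0.4]
finger_gap: 0.647
grasp_force: 0.0
```

step_arm(series=[0.3,0.191,0.153,0,0,0,33,0.3,0.191,0.153,0,0,0,33,0.3,0.191,0.153,0,0,0,33,0.3,0.191,0.153,0,0,0,33,0.3,0.191,0.153,0,0,0,33])

```text
time: 3.15
eef_pos: [0.5278, 0.1393, 0.341]
ee_rot: [-180.0, 0.0, 85.2]
wrist_force: [1.1, -0.6, -0.1]
finger_gap: 0.646
grasp_force: 0.0
```

step_arm(series=[0.3,0.145,-0.002,0.12,0,0,0,0.3,0.145,-0.002,0.12,0,0,0,0.3,0.145,-0.002,0.12,0,0,0,0.3,0.145,-0.002,0.12,0,0,0,0.3,0.145,-0.002,0.12,0,0,0])

```text
time: 3.65
eef_pos: [0.5344, 0.2852, 0.2166]
ee_rot: [-179.5, 0.1, 85.6]
wrist_force: [-0.0, 0.0, -0.1]
finger_gap: 0.648
grasp_force: 0.0
```

```bash
python3 - <<'E'
from h import *
go(.5545,.312,.12,84); print(observe()["finger_gap"])
print("pockets",plane("top",[(299.5,185),(314.5,185),(329.5,185),(344.5,185),(300.5,161),(345.5,161)],.010).round(4))
p,d=shot("top","top2.npz")
P=cloud("top",d); print(observe()["eef_pos"],observe()["ee_rot"])
cv2.imwrite("pics/t2.png",cv2.resize(p[150:250,190:380,::-1],None,fx=4.2,fy=4.2,interpolation=cv2.INTER_CUBIC))
E
```

```text
shift mm [28.4 18.8 96.4] rot [-0.5  0.1  1.6]
0.6476584360831175
pockets [[ 0.5631  0.0659  0.01  ]
 [ 0.5625  0.0062  0.01  ]
 [ 0.5619 -0.0536  0.01  ]
 [ 0.5613 -0.1135  0.01  ]
 [ 0.6597  0.0612  0.01  ]
 [ 0.6581 -0.119   0.01  ]]
[0.53565609 0.28371581 0.21860597] [-1.79700053e+02  1.26243452e-01  8.55934916e+01]
```

View pics/t2.png

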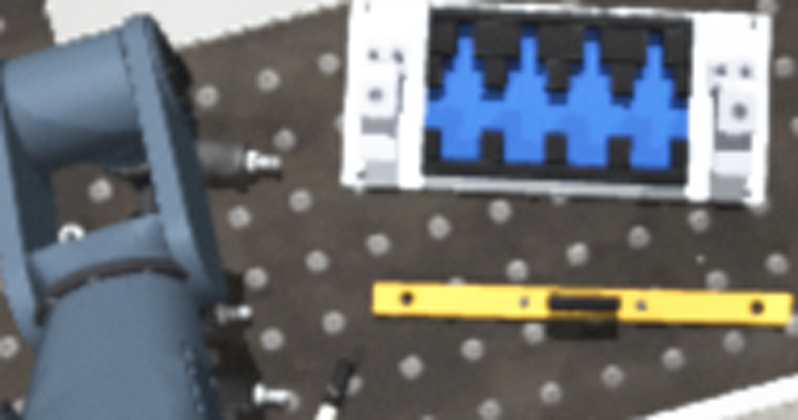

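The top view shows the wrist hiding the gripper, so the scene view will do the checking. Now I descend on A and grip it.

step_arm(series=[0.3,0.028,0.019,0.04,0,0,1.6,0.3,0.028,0.019,0.09,0,0,1.6,0.3,0.028,0.019,0.14,0,0,1.6,0.3,0.028,0.019,0.186,0,0,1.6,0.3,0.028,0.019,0.186,0,0,1.6])

```text
time: 4.2
eef_pos: [0.5537, 0.3056, 0.0282]
ee_rot: [-179.2, 0.4, 83.7]
wrist_force: [-1.7, -0.7, -0.0]
finger_gap: 0.649
grasp_force: 0.0
```

step_arm(series=[0.3,0,0,0.015,0,0,0,0.3,0,0,0.028,0,0,0,0.3,0,0,0.028,0,0,0,0.3,0,0,0.028,0,0,0,0.3,0,0,0.028,0,0,0])

```text
time: 4.7
eef_pos: [0.5601, 0.3092, 0.0093]
ee_rot: [179.8, -0.1, 83.8]
wrist_force: [-1.2, -0.4, 1.0]
finger_gap: 0.654
grasp_force: 0.0
```

```bash
python3 - <<'E'
from h import *
go(.5545,.312,.003,84); print(observe()["finger_gap"])
p,d=shot("scene","scene2.npz")
print(proj("scene",[[.5545,.312,.017]]))
cv2.imwrite("pics/s2.png",cv2.resize(p[170:330,200:400,::-1],None,fx=3.6,fy=3.6,interpolation=cv2.INTER_CUBIC))
E
```

```text
shift mm [ 2.2 -5.9  6.3] rot [ 0.2 -0.1 -0.2]
0.6543063979394405
[[263.58498454 267.1961751 ]]
```

View pics/s2.png

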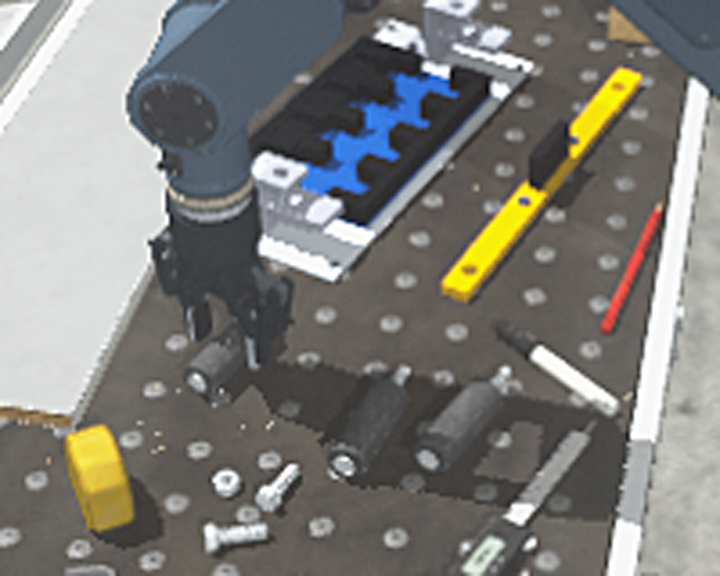

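The fingers straddle sleeve A. I'll correct by a few mm, then close.

step_arm(series=[0.3,0.002,-0.006,0.005,0,0,0,0.3,0.002,-0.006,0.005,0,0,0,-0.5,0.002,-0.006,0.005,0,0,0,-0.5,0.002,-0.006,0.005,0,0,0,-0.5,0.002,-0.006,0.005,0,0,0])

```text
time: 5.25
eef_pos: [0.5534, 0.3116, 0.0026]
ee_rot: [180.0, -0.0, 83.8]
wrist_force: [-0.6, -0.1, 2.8]
finger_gap: 0.376
grasp_force: 59.4
```

step_arm(series=[-0.5,0,0,0,0,0,0,-0.5,0,0,0,0,0,0,-0.5,0,0,0,0,0,0,-0.5,0,0,0,0,0,0,-0.5,0,0,0,0,0,0])

```text
time: 5.75
eef_pos: [0.5534, 0.3116, 0.0026]
ee_rot: [180.0, -0.0, 83.8]
wrist_force: [-0.1, 0.7, 3.4]
finger_gap: 0.377
grasp_force: 59.6
```

```bash
python3 - <<'E'
from h import *
s=observe();print(s["eef_pos"].round(4),s["ee_rot"].round(2),s["finger_gap"],s["grasp_force"])
p,d=shot("scene","scene3.npz")
cv2.imwrite("pics/s3.png",cv2.resize(p[245:290,240:300,::-1],None,fx=10,fy=10,interpolation=cv2.INTER_CUBIC))
E
```

```text
[0.5534 0.3116 0.0026] [ 1.7997e+02 -2.0000e-02  8.3800e+01] 0.3766252469958182 59.59250628948212
```

View pics/s3.png

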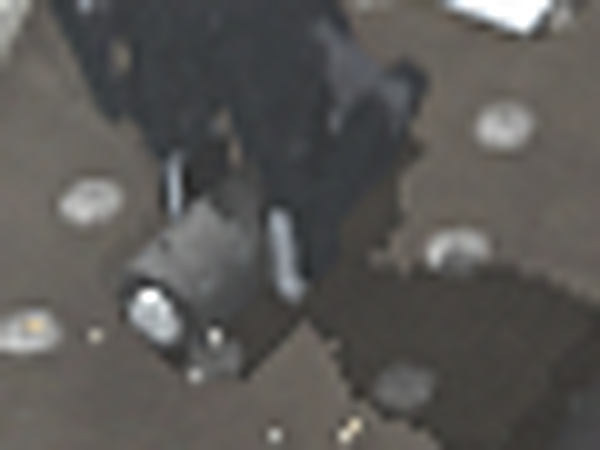

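The grip holds (gap 32 mm, 59 N), with the rear disc at about (255.5,276.2). I'll lift, turn, and carry the sleeve above pocket 3.

step_arm(series=[-0.5,0,0,-0.03,0,0,0,-0.5,0,0,-0.07,0,0,0,-0.5,0,0,-0.11,0,0,0,-0.5,0,0,-0.12,0,0,0,-0.5,0,0,-0.12,0,0,0])

```text
time: 6.3
eef_pos: [0.5539, 0.3115, 0.1236]
ee_rot: [179.8, -0.1, 83.8]
wrist_force: [0.3, -0.1, -1.5]
finger_gap: 0.376
grasp_force: 59.8
```

step_arm(series=[-0.5,-0.023,0.006,0,0,0,-8,-0.5,-0.047,0.013,0,0,0,-16,-0.5,-0.07,0.02,0,0,0,-24,-0.5,-0.094,0.026,0,0,0,-32,-0.5,-0.117,0.033,0,0,0,-40])

```text
time: 6.8
eef_pos: [0.5711, 0.1901, 0.1192]
ee_rot: [-179.7, -0.2, 124.1]
wrist_force: [-0.2, 0.8, -0.8]
finger_gap: 0.378
grasp_force: 59.6
```

step_arm(series=[-0.5,-0.024,-0.01,0,0,0,-8,-0.5,-0.048,-0.02,0,0,0,-16,-0.5,-0.072,-0.03,0,0,0,-24,-0.5,-0.096,-0.039,0,0,0,-32,-0.5,-0.119,-0.048,0,0,0,-40])

```text
time: 7.3
eef_pos: [0.5977, 0.0648, 0.1192]
ee_rot: [-179.9, -0.3, 164.1]
wrist_force: [0.3, -0.0, -2.0]
finger_gap: 0.378
grasp_force: 59.6
```

step_arm(series=[-0.5,0,0,0,0,0,-7,-0.5,0,0,0,0,0,-13.2,-0.5,0,0,0,0,0,-13.2,-0.5,0,0,0,0,0,-13.2,-0.5,0,0,0,0,0,-13.2])

```text
time: 7.8
eef_pos: [0.5989, 0.0661, 0.1212]
ee_rot: [-180.0, -0.1, 176.9]
wrist_force: [-0.4, 0.3, -0.8]
finger_gap: 0.378
grasp_force: 59.7
```

```bash
python3 - <<'E'
from h import *
print("scene rear",plane("scene",[(255.5,276.2)],.017)); print("rear true x at y", .5534+(.3553-.3116)*.1086)
go(.5995,.0655,.06,177); s=observe(); print(s["finger_gap"],s["eef_pos"])
E
```

```text
scene rear [[0.55545919 0.35679446 0.017     ]]
rear true x at y 0.55814582
shift mm [-0.8 -0.6 61.2] rot [-0.  -0.1 -0.1]
0.37807922616404893 [0.59885126 0.06613585 0.12118261]
```

step_arm(series=[-0.5,-0.002,0,0.03,0,0,0,-0.5,-0.002,0,0.06,0,0,0,-0.5,-0.002,0,0.075,0,0,0,-0.5,-0.002,0,0.075,0,0,0,-0.5,-0.002,0,0.075,0,0,0])

```text
time: 8.3
eef_pos: [0.602, 0.0659, 0.0475]
ee_rot: [-180.0, 0.0, 177.0]
wrist_force: [-0.4, -0.2, -1.6]
finger_gap: 0.375
grasp_force: 59.8
```

```bash
python3 - <<'E'
from h import *
s=observe();print(s["eef_pos"].round(4),s["ee_rot"].round(2))
p,d=shot("scene","scene4.npz");q,_=shot("top","top4.npz")
a=cv2.resize(p[190:250,250:330,::-1],None,fx=8,fy=8,interpolation=cv2.INTER_CUBIC)
b=cv2.resize(q[145:205,265:385,::-1],None,fx=5.3,fy=5.3,interpolation=cv2.INTER_CUBIC)
cv2.imwrite("pics/s4.png",cv2.resize(np.vstack([a,cv2.resize(b,(640,320))]),(480,600)))
E
```

```text
[0.602  0.0659 0.0475] [-1.80e+02  2.00e-02  1.77e+02]
```

View pics/s4.png

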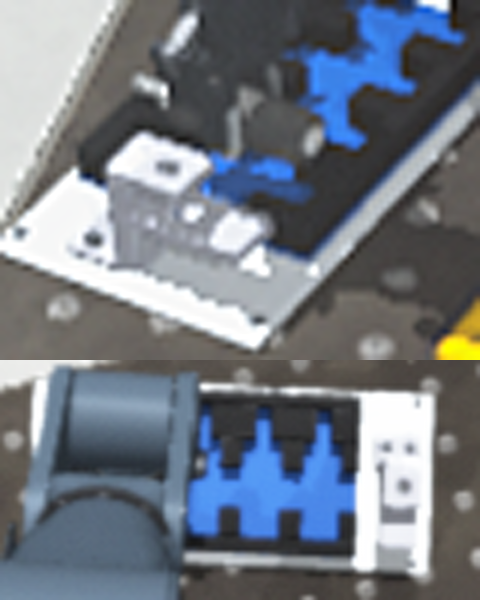

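Stud tip is at about (275.3,204.7) and the rear disc at about (302.2,213.0). I'll use the known tool pose to get the scene camera bias here.

```bash
python3 - <<'E'
from h import *
m=np.array([.602,.0659,.0619]);u=np.array([np.cos(np.radians(-3)),np.sin(np.radians(-3)),0])
print("true tip,rear",m+.075*u,m-.045*u)
print("scene tip,rear",plane("scene",[(275.3,204.7),(302.2,213.0)],.0619), "proj expected",proj("scene",[m+.075*u,m-.045*u]))
E
```

```text
true tip,rear [0.67689722 0.0619748  0.0619    ] [0.55706167 0.06825512 0.0619    ]
scene tip,rear [[0.6581009  0.06379232 0.0619    ]
 [0.54994989 0.06547026 0.0619    ]] proj expected [[270.99534357 203.07012808]
 [299.97865364 212.90223832]]
```

Agreement is within a few mm. I'll try the insertion gently and watch the force.

step_arm(series=[-0.5,0,0,0.006,0,0,0,-0.5,0,0,0.011,0,0,0,-0.5,0,0,0.015,0,0,0,-0.5,0,0,0.018,0,0,0,-0.5,0,0,0.018,0,0,0])

```text
time: 8.9
eef_pos: [0.6012, 0.0658, 0.0287]
ee_rot: [180.0, -0.1, 177.0]
wrist_force: [0.8, 0.5, -1.8]
finger_gap: 0.376
grasp_force: 59.8
```

It enters without contact. Continuing down.

step_arm(series=[-0.5,0,0,0.004,0,0,0,-0.5,0,0,0.008,0,0,0,-0.5,0,0,0.012,0,0,0,-0.5,0,0,0.015,0,0,0,-0.5,0,0,0.015,0,0,0])

```text
time: 9.4
eef_pos: [0.6013, 0.0659, 0.0137]
ee_rot: [180.0, -0.1, 177.0]
wrist_force: [-0.2, 1.5, -1.3]
finger_gap: 0.378
grasp_force: 59.8
```

step_arm(series=[-0.5,0,0,0.002,0,0,0,-0.5,0,0,0.002,0,0,0,-0.5,0,0,0.002,0,0,0,-0.5,0,0,0.002,0,0,0,-0.5,0,0,0.002,0,0,0])

```text
time: 9.9
eef_pos: [0.6017, 0.0659, 0.0126]
ee_rot: [180.0, 0.0, 177.0]
wrist_force: [-0.6, 1.1, 2.1]
finger_gap: 0.377
grasp_force: 60.1
```

step_arm(series=[0.1,0,0,0,0,0,0,0.1,0,0,0,0,0,0,0.1,0,0,0,0,0,0,0.1,0,0,0,0,0,0,0.1,0,0,0,0,0,0])

```text
time: 10.4
eef_pos: [0.6019, 0.0652, 0.0124]
ee_rot: [-180.0, 0.0, 177.0]
wrist_force: [-0.7, -4.7, 1.5]
finger_gap: 0.55
grasp_force: 0.0
```

step_arm(series=[0.1,0,0,-0.02,0,0,0,0.1,0,0,-0.06,0,0,0,0.1,0,0,-0.1,0,0,0,0.1,0,0,-0.11,0,0,0,0.1,0,0,-0.11,0,0,0])

```text
time: 10.9
eef_pos: [0.6029, 0.0664, 0.1243]
ee_rot: [180.0, 0.3, 177.0]
wrist_force: [-0.4, -1.2, -0.1]
finger_gap: 0.549
grasp_force: 0.0
```

```bash
python3 - <<'E'
from h import *
p,d=shot("scene","scene5.npz");P=cloud("scene",d)
a=cv2.resize(p[190:310,245:365,::-1],None,fx=5,fy=5,interpolation=cv2.INTER_CUBIC);cv2.imwrite("pics/s5.png",a)
m=(abs(P[:,:,1]-.0655)<.008)&(P[:,:,0]>.56)&(P[:,:,0]<.645)&(P[:,:,2]<.08);print("sleeve z",np.percentile(P[m][:,2],[10,50,90]),m.sum())
s=observe();print(s["eef_pos"].round(4))
E
```

```text
sleeve z [0.03260182 0.04057484 0.04477661] 75
[0.6015 0.0663 0.1225]
```

View pics/s5.png

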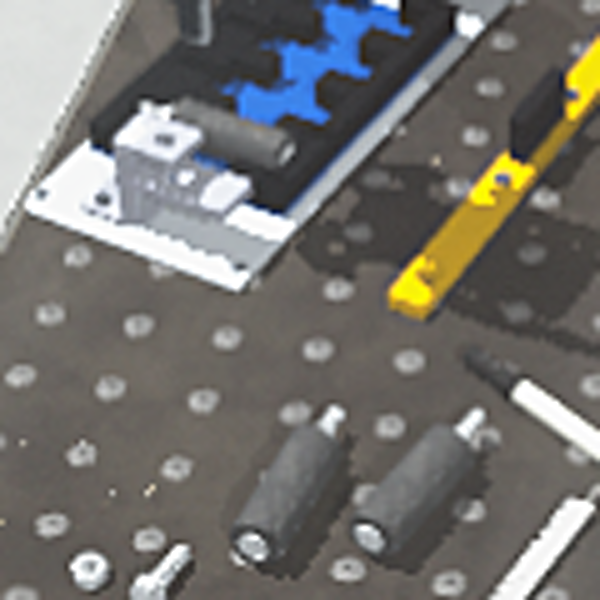

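The rubber top is at about 44 mm and the floor contact came at the expected height, so sleeve A is seated. Next is sleeve C, the nearer one.

step_arm(series=[0.13,0.094,0.075,0,0,0,33,0.13,0.094,0.075,0,0,0,33,0.13,0.094,0.075,0,0,0,33,0.13,0.094,0.075,0,0,0,33,0.13,0.094,0.075,0,0,0,33])

```text
time: 11.45
eef_pos: [0.5095, 0.1464, 0.1204]
ee_rot: [-179.8, -0.2, 144.1]
wrist_force: [0.4, -0.6, 0.2]
finger_gap: 0.568
grasp_force: 0.0
```

step_arm(series=[0.13,0.12,0.012,0,0,0,33,0.13,0.12,0.012,0,0,0,33,0.13,0.12,0.012,0,0,0,33,0.13,0.12,0.012,0,0,0,33,0.13,0.12,0.012,0,0,0,33])

```text
time: 11.95
eef_pos: [0.4209, 0.2261, 0.1213]
ee_rot: [-179.9, -0.0, 111.2]
wrist_force: [0.3, 0.5, 0.2]
finger_gap: 0.564
grasp_force: 0.0
```

step_arm(series=[0.13,0.101,-0.048,0,0,0,31.5,0.13,0.101,-0.048,0,0,0,31.5,0.13,0.101,-0.048,0,0,0,31.5,0.13,0.101,-0.048,0,0,0,31.5,0.13,0.101,-0.048,0,0,0,31.5])

```text
time: 12.45
eef_pos: [0.3409, 0.3031, 0.1218]
ee_rot: [-180.0, 0.0, 79.8]
wrist_force: [0.3, 0.4, -0.1]
finger_gap: 0.564
grasp_force: 0.0
```

step_arm(series=[0.13,0,0,0.02,0,0,0,0.13,0,0,0.05,0,0,0,0.13,0,0,0.06,0,0,0,0.13,0,0,0.06,0,0,0,0.13,0,0,0.06,0,0,0])

```text
time: 12.95
eef_pos: [0.3413, 0.3028, 0.0624]
ee_rot: [180.0, -0.0, 79.6]
wrist_force: [-0.7, 0.7, -0.2]
finger_gap: 0.566
grasp_force: 0.0
```

```bash
python3 - <<'E'
from h import *
P=np.load("scene5.npz");q=P["p"];P=cloud("scene",P["d"])
for x in(.565,.58,.6,.62,.635):
    m=(abs(P[:,:,0]-x)<.005)&(abs(P[:,:,1]-.066)<.02)&(P[:,:,2]<.08); print(x,P[m][:,2].max().round(4) if m.any() else None)
go(.340,.303,.003,79.5)
E
```

```text
0.565 0.0464
0.58 0.0451
0.6 0.0464
0.62 0.0437
0.635 0.0451
shift mm [-0.  -1.3 59.4] rot [ 0.  -0.   0.1]
```

step_arm(series=[0.13,0,-0.001,0.015,0,0,0,0.13,0,-0.001,0.03,0,0,0,0.13,0,-0.001,0.04,0,0,0,0.13,0,-0.001,0.04,0,0,0,0.13,0,-0.001,0.04,0,0,0])

```text
time: 13.45
eef_pos: [0.34, 0.3033, 0.0228]
ee_rot: [180.0, -0.0, 79.5]
wrist_force: [-0.3, 0.6, 0.7]
finger_gap: 0.563
grasp_force: 0.0
```

```bash
python3 - <<'E'
from h import *
p,d=shot("scene","scene6.npz");s=observe();print(s["eef_pos"].round(4),s["wrist_force"].round(1))
a=cv2.resize(p[240:310,280:360,::-1],None,fx=6,fy=6,interpolation=cv2.INTER_CUBIC);cv2.imwrite("pics/s6.png",a)
E
```

```text
[0.3401 0.3033 0.0229] [ 0.1 -0.5 -0.2]
```

View pics/s6.png

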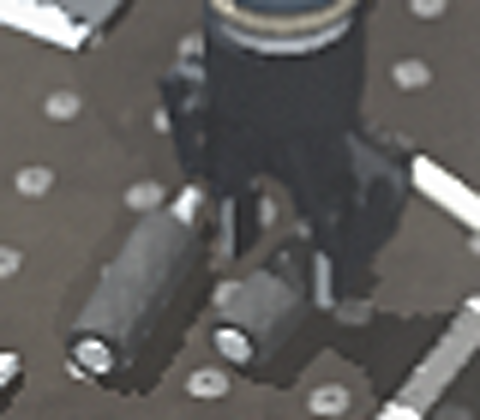

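The fingers straddle sleeve C. Gripping, lifting and carrying it to pocket 2.

step_arm(series=[0.13,0,0,0.01,0,0,0,0.13,0,0,0.02,0,0,0,0.13,0,0,0.02,0,0,0,-0.5,0,0,0.02,0,0,0,-0.5,0,0,0.02,0,0,0])

```text
time: 14.0
eef_pos: [0.3395, 0.3031, 0.0023]
ee_rot: [-180.0, 0.0, 79.5]
wrist_force: [-0.9, -0.2, -0.5]
finger_gap: 0.383
grasp_force: 58.2
```

step_arm(series=[-0.5,0,0,0,0,0,0,-0.5,0,0,-0.02,0,0,0,-0.5,0,0,-0.06,0,0,0,-0.5,0,0,-0.1,0,0,0,-0.5,0,0,-0.12,0,0,0])

```text
time: 14.5
eef_pos: [0.3404, 0.3037, 0.125]
ee_rot: [179.8, -0.1, 79.5]
wrist_force: [0.6, 0.5, -2.2]
finger_gap: 0.381
grasp_force: 58.5
```

step_arm(series=[-0.5,-0.017,0.021,0,0,0,-7,-0.5,-0.034,0.042,0,0,0,-14,-0.5,-0.05,0.063,0,0,0,-21,-0.5,-0.067,0.083,0,0,0,-28,-0.5,-0.083,0.103,0,0,0,-33])

```text
time: 15.0
eef_pos: [0.4261, 0.2018, 0.1224]
ee_rot: [-180.0, -0.0, 112.7]
wrist_force: [0.2, 0.4, -1.0]
finger_gap: 0.381
grasp_force: 58.3
```

step_arm(series=[-0.5,-0.025,0.008,0,0,0,-7,-0.5,-0.05,0.016,0,0,0,-14,-0.5,-0.075,0.025,0,0,0,-21,-0.5,-0.1,0.033,0,0,0,-28,-0.5,-0.125,0.041,0,0,0,-33])

```text
time: 15.5
eef_pos: [0.5118, 0.1021, 0.1222]
ee_rot: [-180.0, -0.0, 145.7]
wrist_force: [0.5, 0.5, -1.1]
finger_gap: 0.384
grasp_force: 58.3
```

step_arm(series=[-0.5,-0.03,-0.007,0,0,0,-7.5,-0.5,-0.06,-0.015,0,0,0,-15,-0.5,-0.09,-0.022,0,0,0,-23,-0.5,-0.126,-0.031,0,0,0,-31.5,-0.5,-0.126,-0.031,0,0,0,-31.5])

```text
time: 16.0
eef_pos: [0.6022, 0.0021, 0.1227]
ee_rot: [-179.9, 0.4, 176.9]
wrist_force: [-0.7, -0.1, -0.7]
finger_gap: 0.382
grasp_force: 58.5
```

```bash
python3 - <<'E'
from h import *
p,d=shot("scene","scene7.npz")
go(.5990,.0060,.047,177); s=observe(); print(s["finger_gap"],s["eef_pos"].round(4))
m=np.array([.599,.006,s["eef_pos"][2]+.0144])
a=cv2.resize(p[170:240,250:350,::-1],None,fx=6,fy=6,interpolation=cv2.INTER_CUBIC);cv2.imwrite("pics/s7.png",a)
u=np.array([np.cos(np.radians(-3)),np.sin(np.radians(-3)),0]);m=s["eef_pos"]+[0,0,.0144]
print(proj("scene",[m+.075*u,m-.045*u]))
E
```

```text
shift mm [ 0.6  1.9 75.2] rot [-0.   0.1 -0.2]
0.3797915971177827 [0.5993 0.0041 0.1222]
[[279.24043316 176.72862548]
 [308.478151   185.7501573 ]]
```

View pics/s7.png

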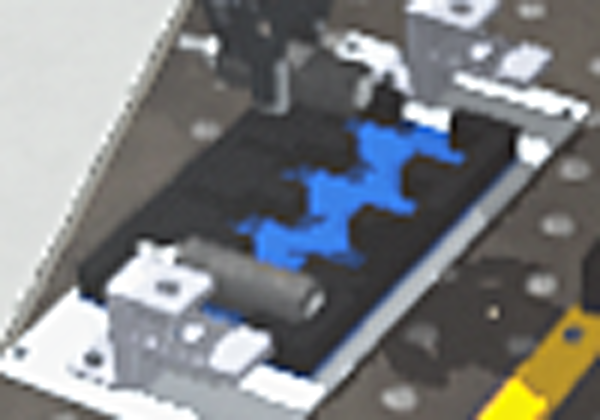

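Stud tip at about (280.3,177) matches the expected position within 1 px. Descending.

step_arm(series=[-0.5,0,0,0.03,0,0,0,-0.5,0,0,0.06,0,0,0,-0.5,0,0,0.075,0,0,0,-0.5,0,0,0.075,0,0,0,-0.5,0,0,0.075,0,0,0])

```text
time: 16.55
eef_pos: [0.5977, 0.0066, 0.0476]
ee_rot: [180.0, -0.0, 177.0]
wrist_force: [0.5, 0.4, -0.5]
finger_gap: 0.379
grasp_force: 58.5
```

```bash
python3 - <<'E'
from h import *
go(.5995,.0060,.029,177)
E
```

```text
shift mm [-1.8 -0.5 18.6] rot [ 0. -0.  0.]
```

step_arm(series=[-0.5,-0.002,0,0.004,0,0,0,-0.5,-0.002,0,0.009,0,0,0,-0.5,-0.002,0,0.014,0,0,0,-0.5,-0.002,0,0.018,0,0,0,-0.5,-0.002,0,0.018,0,0,0])

```text
time: 17.05
eef_pos: [0.5993, 0.006, 0.0287]
ee_rot: [180.0, -0.1, 177.0]
wrist_force: [-0.5, -0.0, -0.9]
finger_gap: 0.377
grasp_force: 58.5
```

step_arm(series=[-0.5,0,0,0.005,0,0,0,-0.5,0,0,0.01,0,0,0,-0.5,0,0,0.015,0,0,0,-0.5,0,0,0.017,0,0,0,-0.5,0,0,0.017,0,0,0])

```text
time: 17.55
eef_pos: [0.5997, 0.0064, 0.0123]
ee_rot: [180.0, -0.0, 177.0]
wrist_force: [0.2, 2.4, 2.0]
finger_gap: 0.379
grasp_force: 59.9
```

step_arm(series=[0.1,0,0,0,0,0,0,0.1,0,0,0,0,0,0,0.1,0,0,0,0,0,0,0.1,0,0,0,0,0,0,0.1,0,0,0,0,0,0])

```text
time: 18.05
eef_pos: [0.5998, 0.0058, 0.0123]
ee_rot: [-180.0, -0.0, 177.0]
wrist_force: [-0.4, 0.4, -0.7]
finger_gap: 0.552
grasp_force: 0.0
```

step_arm(series=[0.1,0,0,-0.02,0,0,0,0.1,0,0,-0.06,0,0,0,0.1,0,0,-0.1,0,0,0,0.1,0,0,-0.11,0,0,0,0.1,0,0,-0.11,0,0,0])

```text
time: 18.55
eef_pos: [0.6012, 0.0057, 0.1244]
ee_rot: [-180.0, 0.3, 177.0]
wrist_force: [-0.7, 0.0, -0.2]
finger_gap: 0.548
grasp_force: 0.0
```

step_arm(series=[0.2,0.072,0.108,0,0,0,28,0.2,0.072,0.108,0,0,0,28,0.2,0.072,0.108,0,0,0,28,0.2,0.072,0.108,0,0,0,28,0.2,0.072,0.108,0,0,0,28])

```text
time: 19.05
eef_pos: [0.5316, 0.1185, 0.1205]
ee_rot: [-179.9, -0.2, 149.1]
wrist_force: [-0.7, 0.6, -0.3]
finger_gap: 0.593
grasp_force: 0.0
```

step_arm(series=[0.2,0.114,0.062,0,0,0,28,0.2,0.114,0.062,0,0,0,28,0.2,0.114,0.062,0,0,0,28,0.2,0.114,0.062,0,0,0,28,0.2,0.114,0.062,0,0,0,28])

```text
time: 19.55
eef_pos: [0.4671, 0.2297, 0.1213]
ee_rot: [-179.9, -0.0, 121.1]
wrist_force: [0.9, -0.9, -0.7]
finger_gap: 0.603
grasp_force: 0.0
```

step_arm(series=[0.2,0.13,0.002,0,0,0,28,0.2,0.13,0.002,0,0,0,28,0.2,0.13,0.002,0,0,0,28,0.2,0.13,0.002,0,0,0,28,0.2,0.13,0.002,0,0,0,28])

```text
time: 20.05
eef_pos: [0.4027, 0.342, 0.1217]
ee_rot: [-180.0, 0.0, 93.2]
wrist_force: [-0.1, -0.3, -0.5]
finger_gap: 0.601
grasp_force: 0.0
```

step_arm(series=[0.2,0,0,0.03,0,0,0,0.2,0,0,0.06,0,0,0,0.2,0,0,0.06,0,0,0,0.2,0,0,0.06,0,0,0,0.2,0,0,0.06,0,0,0])

```text
time: 20.55
eef_pos: [0.4039, 0.3417, 0.0633]
ee_rot: [179.9, -0.0, 93.0]
wrist_force: [0.2, -0.3, 0.7]
finger_gap: 0.599
grasp_force: 0.0
```

```bash
python3 - <<'E'
from h import *
p,d=shot("scene","scene8.npz");P=cloud("scene",d)
go(.403,.342,.003,93); s=observe(); print(s["finger_gap"],s["eef_pos"].round(4))
# sleeve B rear disc
a=cv2.cvtColor(p,cv2.COLOR_RGB2GRAY)[290:308,285:306]; c=a>170; ys,xs=np.nonzero(c); print("B disc",xs.mean()+285,ys.mean()+290,len(xs), plane("scene",[(xs.mean()+285,ys.mean()+290)],.017))
m=(abs(P[:,:,1]-.066)<.02)&(abs(P[:,:,0]-.6)<.035)&(P[:,:,2]<.08);n=(abs(P[:,:,1]-.006)<.02)&(abs(P[:,:,0]-.6)<.035)&(P[:,:,2]<.08)
print("tops",np.percentile(P[m][:,2],97),np.percentile(P[n][:,2],97))
for x in(.565,.58,.6,.62,.635):
    k=(abs(P[:,:,0]-x)<.005)&(abs(P[:,:,1]-.008)<.02)&(P[:,:,2]<.08); print(x,P[k][:,2].max().round(4) if k.any() else None)
E
```

```text
shift mm [ 0.  -1.  60.5] rot [ 0.1 -0.1 -0. ]
0.6001625556135203 [0.4039 0.3419 0.0635]
B disc 294.6470588235294 299.29411764705884 17 [[0.40161325 0.38694056 0.017     ]]Traceback (most recent call last):
  File "<stdin>", line 7, in <module>
    return _quantile_unchecked(
        a, q, axis, out, overwrite_input, method, keepdims, weights)
    return _ureduce(a,
                    func=_quantile_ureduce_func,
    ...<5 lines>...
                    overwrite_input=overwrite_input,
                    method=method)
    r = func(a, **kwargs)
    result = _quantile(arr,
                       quantiles=q,
    ...<2 lines>...
                       out=out,
                       weights=wgt)
    slices_having_nans = np.isnan(arr[-1, ...])
                                  ~~~^^^^^^^^^
IndexError: index -1 is out of bounds for axis 0 with size 0
```

B's rear disc fits the tool position, so gripping and carrying to pocket 1.

step_arm(series=[0.2,0,0,0.015,0,0,0,0.2,0,0,0.03,0,0,0,0.2,0,0,0.045,0,0,0,0.2,0,0,0.06,0,0,0,0.2,0,0,0.06,0,0,0])

```text
time: 21.1
eef_pos: [0.4025, 0.3417, 0.0021]
ee_rot: [-180.0, 0.0, 93.0]
wrist_force: [-0.1, 0.0, 0.3]
finger_gap: 0.599
grasp_force: 0.0
```

step_arm(series=[-0.5,0,0,0,0,0,0,-0.5,0,0,0,0,0,0,-0.5,0,0,0,0,0,0,-0.5,0,0,0,0,0,0,-0.5,0,0,0,0,0,0])

```text
time: 21.6
eef_pos: [0.4035, 0.3423, 0.0036]
ee_rot: [179.9, -0.1, 93.0]
wrist_force: [-1.0, -1.1, 6.6]
finger_gap: 0.375
grasp_force: 59.7
```

step_arm(series=[-0.5,0,0,-0.02,0,0,0,-0.5,0,0,-0.06,0,0,0,-0.5,0,0,-0.1,0,0,0,-0.5,0,0,-0.12,0,0,0,-0.5,0,0,-0.12,0,0,0])

```text
time: 22.1
eef_pos: [0.4043, 0.343, 0.1255]
ee_rot: [179.6, -0.2, 93.0]
wrist_force: [0.1, -0.2, -1.6]
finger_gap: 0.381
grasp_force: 59.7
```

step_arm(series=[-0.5,-0.027,0.011,0,0,0,-6,-0.5,-0.054,0.023,0,0,0,-12,-0.5,-0.081,0.034,0,0,0,-18,-0.5,-0.108,0.046,0,0,0,-24,-0.5,-0.135,0.057,0,0,0,-28])

```text
time: 22.6
eef_pos: [0.466, 0.2088, 0.1209]
ee_rot: [-179.9, -0.1, 121.2]
wrist_force: [0.8, -0.6, -0.5]
finger_gap: 0.376
grasp_force: 59.5
```

step_arm(series=[-0.5,-0.029,-0.003,0,0,0,-6,-0.5,-0.058,-0.005,0,0,0,-12,-0.5,-0.088,-0.008,0,0,0,-18,-0.5,-0.117,-0.01,0,0,0,-24,-0.5,-0.146,-0.013,0,0,0,-28])

```text
time: 23.1
eef_pos: [0.5299, 0.0772, 0.1207]
ee_rot: [-179.9, -0.2, 149.2]
wrist_force: [0.9, 1.3, -1.3]
finger_gap: 0.377
grasp_force: 59.4
```

step_arm(series=[-0.5,-0.031,-0.02,0,0,0,-7,-0.5,-0.062,-0.04,0,0,0,-14,-0.5,-0.093,-0.06,0,0,0,-21,-0.5,-0.124,-0.08,0,0,0,-28,-0.5,-0.124,-0.08,0,0,0,-28])

```text
time: 23.6
eef_pos: [0.5981, -0.0589, 0.121]
ee_rot: [-179.9, 0.1, 176.8]
wrist_force: [-0.7, 0.8, -0.8]
finger_gap: 0.376
grasp_force: 59.7
```

step_arm(series=[-0.5,0,0,0.03,0,0,0,-0.5,0,0,0.06,0,0,0,-0.5,0,0,0.075,0,0,0,-0.5,0,0,0.075,0,0,0,-0.5,0,0,0.075,0,0,0])

```text
time: 24.1
eef_pos: [0.5955, -0.0538, 0.0471]
ee_rot: [180.0, -0.0, 177.0]
wrist_force: [0.3, -0.2, -1.0]
finger_gap: 0.377
grasp_force: 59.7
```

```bash
python3 - <<'E'
from h import *
go(.5970,-.0540,.029,177); print(observe()["eef_pos"].round(4))
E
```

```text
shift mm [-1.5 -0.2 18.1] rot [ 0. -0.  0.]
[ 0.5955 -0.0538  0.0471]
```

step_arm(series=[-0.5,-0.0015,0,0.004,0,0,0,-0.5,-0.0015,0,0.009,0,0,0,-0.5,-0.0015,0,0.014,0,0,0,-0.5,-0.0015,0,0.018,0,0,0,-0.5,-0.0015,0,0.018,0,0,0])

```text
time: 24.6
eef_pos: [0.5972, -0.0541, 0.03]
ee_rot: [180.0, 0.0, 177.0]
wrist_force: [-1.8, 1.1, 6.0]
finger_gap: 0.379
grasp_force: 60.7
```

step_arm(series=[-0.5,0,0,0.003,0,0,0,-0.5,0,0,0.006,0,0,0,-0.5,0,0,0.009,0,0,0,-0.5,0,0,0.01,0,0,0,-0.5,0,0,0.01,0,0,0])

```text
time: 25.1
eef_pos: [0.5954, -0.0537, 0.0213]
ee_rot: [180.0, -0.2, 177.0]
wrist_force: [-6.2, 1.4, 15.0]
finger_gap: 0.377
grasp_force: 63.4
```

There is some contact here (15 N up, −6 N in x). Looking before going on.

```bash
python3 - <<'E'
from h import *
p,d=shot("scene","scene9.npz");s=observe();print(s["eef_pos"].round(4),s["wrist_force"].round(1),s["ft_torque"].round(2))
a=cv2.resize(p[180:240,260:350,::-1],None,fx=8,fy=8,interpolation=cv2.INTER_CUBIC);cv2.imwrite("pics/s9.png",a)
u=np.array([np.cos(np.radians(-3)),np.sin(np.radians(-3)),0]);m=s["eef_pos"]+[0,0,.0144]
print(proj("scene",[m+.075*u,m-.045*u,m]))
E
```

```text
[ 0.5954 -0.0537  0.0213] [-7.1  1.1 15.1] [0.13 0.69 0.03]
[[289.9468443  192.20139007]
 [317.86607291 201.16905373]
 [307.20944223 197.74633207]]
```

View pics/s9.png

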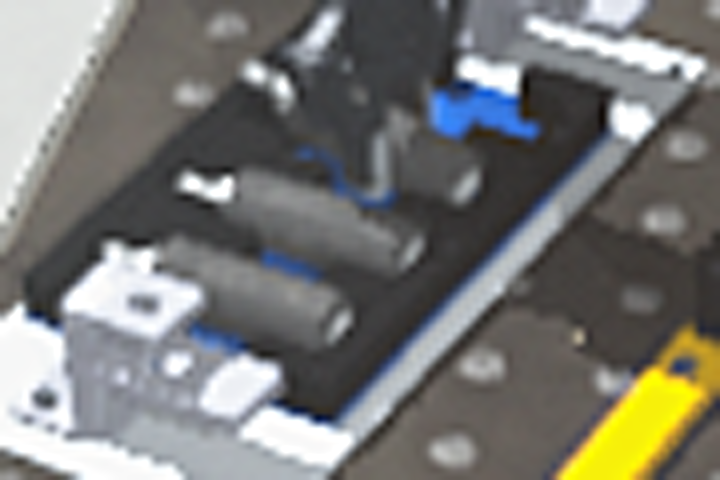

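The stud end sits about 3 px high, with the tip at (290.6,188.8), so the sleeve is a few mm too far +x and rides on the pocket's front edge. I'll lift, shift 4.5 mm toward −x and try again.

step_arm(series=[-0.5,0,0,-0.01,0,0,0,-0.5,0,0,-0.02,0,0,0,-0.5,0.0045,0,-0.02,0,0,0,-0.5,0.0045,0,-0.02,0,0,0,-0.5,0.0045,0,-0.02,0,0,0])

```text
time: 25.65
eef_pos: [0.5922, -0.054, 0.0389]
ee_rot: [180.0, -0.0, 177.0]
wrist_force: [-0.8, -0.3, -1.1]
finger_gap: 0.378
grasp_force: 61.6
```

step_arm(series=[-0.5,0,0,0.005,0,0,0,-0.5,0,0,0.01,0,0,0,-0.5,0,0,0.014,0,0,0,-0.5,0,0,0.018,0,0,0,-0.5,0,0,0.018,0,0,0])

```text
time: 26.15
eef_pos: [0.5924, -0.054, 0.0206]
ee_rot: [180.0, -0.1, 177.0]
wrist_force: [-0.7, 0.2, -1.5]
finger_gap: 0.376
grasp_force: 61.7
```

```bash
python3 - <<'E'
from h import *
s=observe();print(s["eef_pos"].round(4),s["wrist_force"].round(1),s["ft_torque"].round(2))
E
```

```text
[ 0.5924 -0.054   0.0206] [-0.7  0.2 -1.5] [-0.01  0.06  0.04]
```

No contact now. Continuing to the floor.

step_arm(series=[-0.5,0,0,0.003,0,0,0,-0.5,0,0,0.006,0,0,0,-0.5,0,0,0.008,0,0,0,-0.5,0,0,0.008,0,0,0,-0.5,0,0,0.008,0,0,0])

```text
time: 26.65
eef_pos: [0.5937, -0.0541, 0.0175]
ee_rot: [-180.0, 0.2, 177.0]
wrist_force: [-3.0, 1.1, 24.7]
finger_gap: 0.38
grasp_force: 64.4
```

step_arm(series=[0.1,0,0,0,0,0,0,0.1,0,0,0,0,0,0,0.1,0,0,0,0,0,0,0.1,0,0,0,0,0,0,0.1,0,0,0,0,0,0])

```text
time: 27.15
eef_pos: [0.5925, -0.054, 0.0128]
ee_rot: [180.0, -0.0, 177.0]
wrist_force: [0.3, -0.2, -1.1]
finger_gap: 0.554
grasp_force: 0.0
```

step_arm(series=[0.1,0,0,-0.02,0,0,0,0.1,0,0,-0.06,0,0,0,0.1,0,0,-0.1,0,0,0,0.1,0,0,-0.13,0,0,0,0.1,0,0,-0.13,0,0,0])

```text
time: 27.65
eef_pos: [0.5958, -0.0548, 0.1478]
ee_rot: [-179.9, 0.5, 177.0]
wrist_force: [0.7, 0.6, -0.8]
finger_gap: 0.552
grasp_force: 0.0
```

```bash
python3 - <<'E'
from h import *
p,d=shot("scene","scene10.npz");P=cloud("scene",d)
for y in(.066,.006,-.054):
  for x in(.565,.58,.6,.62,.635):
    k=(abs(P[:,:,0]-x)<.007)&(abs(P[:,:,1]-y)<.02)&(P[:,:,2]<.07); print(y,x,np.percentile(P[k][:,2],97).round(4) if k.any() else None)
a=cv2.resize(p[180:250,260:350,::-1],None,fx=8,fy=8,interpolation=cv2.INTER_CUBIC);cv2.imwrite("pics/s10.png",a)
E
```

```text
0.066 0.565 0.0444
0.066 0.58 0.0457
0.066 0.6 0.045
0.066 0.62 0.0467
0.066 0.635 0.0443
0.006 0.565 0.0456
0.006 0.58 0.0467
0.006 0.6 0.0454
0.006 0.62 0.0464
0.006 0.635 0.0438
-0.054 0.565 0.0445
-0.054 0.58 0.0458
-0.054 0.6 0.0445
-0.054 0.62 0.0458
-0.054 0.635 0.0442
```

View pics/s10.png

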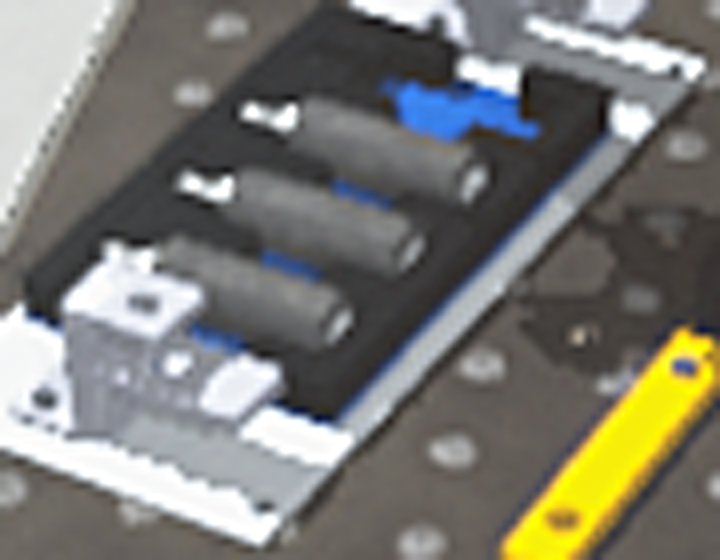

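All three sleeves lie level with tops at about 45 mm and studs in the slots. Next is the bar; its left hole at (330.4,244.8) shows it has not moved. Going above the rib.

step_arm(series=[0.2,0.06,0,0,0,0,40,0.2,0.06,0,0,0,0,40,0.2,0.06,0,0,0,0,40,0.2,0.06,0,0,0,0,40,0.2,0.06,0,0,0,0,40])

```text
time: 28.2
eef_pos: [0.5313, -0.0505, 0.1415]
ee_rot: [-179.9, -0.2, 136.7]
wrist_force: [-0.9, 0.2, 0.8]
finger_gap: 0.598
grasp_force: 0.0
```

step_arm(series=[0.2,0.045,-0.039,0,0,0,40,0.2,0.045,-0.039,0,0,0,40,0.2,0.045,-0.039,0,0,0,40,0.2,0.045,-0.039,0,0,0,40,0.2,0.045,-0.039,0,0,0,40])

```text
time: 28.7
eef_pos: [0.4719, -0.0484, 0.1418]
ee_rot: [-179.8, -0.1, 96.7]
wrist_force: [0.9, 0.3, 0.6]
finger_gap: 0.602
grasp_force: 0.0
```

step_arm(series=[0.2,0.009,-0.06,0.03,0,0,9.3,0.2,0.009,-0.06,0.03,0,0,9.3,0.2,0.009,-0.06,0.03,0,0,9.3,0.2,0.009,-0.06,0.03,0,0,9.3,0.2,0.009,-0.06,0.03,0,0,9.3])

```text
time: 29.2
eef_pos: [0.4145, -0.0478, 0.1134]
ee_rot: [179.9, 0.0, 87.7]
wrist_force: [-0.6, 0.4, -0.6]
finger_gap: 0.598
grasp_force: 0.0
```

```bash
cat >> h.py <<'E'
def bar(p,d):
    """bar from the scene view: yellow top-face points -> centre, yaw, ends; rib points"""
    P=cloud("scene",d); h,s,v=cv2.split(cv2.cvtColor(p,cv2.COLOR_RGB2HSV))
    m=(h>18)&(h<35)&(s>150)&(v>90); m[:, :305]=0
    n,l,st,ce=cv2.connectedComponentsWithStats(m.astype(np.uint8))
    return m,P
E
python3 - <<'E'
from h import *
p,d=shot("scene","scene11.npz"); m,P=bar(p,d)
go(.414,-.0475,.12,87.7)
X=P[m]; k=(X[:,0]>.35)&(X[:,0]<.48)&(X[:,2]<.03); X=X[k]; print(len(X), X[:,1].min(),X[:,1].max())
a=np.polyfit(X[:,1],X[:,0],1);print("x at y=-.05 (scene cloud)",np.polyval(a,-.05)," yaw",-np.degrees(np.arctan(a[0])))
for lo,hi in((-.03,.13),(-.23,-.07)):
    q=X[(X[:,1]>lo)&(X[:,1]<hi)]; print(q.mean(0).round(4),len(q))
k=(P[:,:,2]>.03)&(P[:,:,2]<.058)&(abs(P[:,:,0]-.414)<.03)&(abs(P[:,:,1]+.05)<.06); print("rib",k.sum(),P[k].mean(0),np.percentile(P[k][:,1],[2,98]))
E
```

```text
shift mm [ 0.2 -0.6 -6.5] rot [0.1 0.  0. ]
563 -0.26389566017837107 0.15322299866165132
x at y=-.05 (scene cloud) 0.41051602640977664  yaw -2.186873037599459
[0.4155 0.0587 0.0093] 283
[ 0.4051 -0.1602  0.0102] 185
rib 106 [ 0.40802992 -0.0381861   0.04516597] [-0.0769144  -0.00800243]
```

The scene cloud agrees with the earlier bar estimate. Descending on the rib, gripping and lifting.

step_arm(series=[0.2,0,0,0.03,0,0,0,0.2,0,0,0.06,0,0,0,0.2,0,0,0.085,0,0,0,0.2,0,0,0.095,0,0,0,0.2,0,0,0.095,0,0,0])

```text
time: 29.75
eef_pos: [0.4129, -0.0472, 0.0174]
ee_rot: [-179.9, -0.0, 87.7]
wrist_force: [-0.0, -0.4, -0.6]
finger_gap: 0.598
grasp_force: 0.0
```

step_arm(series=[-1,0,0,0,0,0,0,-1,0,0,0,0,0,0,-1,0,0,0,0,0,0,-1,0,0,0,0,0,0,-1,0,0,0,0,0,0])

```text
time: 30.25
eef_pos: [0.4137, -0.0475, 0.0194]
ee_rot: [179.8, 0.1, 87.7]
wrist_force: [0.9, -0.1, 7.4]
finger_gap: 0.175
grasp_force: 59.1
```

step_arm(series=[-1,0,0,-0.01,0,0,0,-1,0,0,-0.03,0,0,0,-1,0,0,-0.055,0,0,0,-1,0,0,-0.055,0,0,0,-1,0,0,-0.055,0,0,0])

```text
time: 30.75
eef_pos: [0.4127, -0.0471, 0.0739]
ee_rot: [179.9, 0.0, 87.7]
wrist_force: [-1.2, 0.2, -3.2]
finger_gap: 0.177
grasp_force: 59.2
```

```bash
python3 - <<'E'
from h import *
s=observe();print(s["eef_pos"].round(4),s["ee_rot"].round(1),s["finger_gap"],s["wrist_force"].round(1),s["ft_torque"].round(2))
p,d=shot("scene","scene12.npz"); m,P=bar(p,d); q,e=shot("top","top12.npz")
X=P[m];k=(X[:,0]>.35)&(X[:,0]<.48)&(X[:,1]<.2)&(X[:,1]>-.3);X=X[k];A=np.polyfit(X[:,1],X[:,0],1);B=np.polyfit(X[:,1],X[:,2],1)
print(len(X),"x@-.05",np.polyval(A,-.05),"yaw",-np.degrees(np.arctan(A[0])),"z@-.05",np.polyval(B,-.05),"roll slope deg",np.degrees(np.arctan(B[0])))
h,s_,v=cv2.split(cv2.cvtColor(q,cv2.COLOR_RGB2HSV)); m=(h>18)&(h<35)&(s_>120)&(v>90);m[:195]=0;m[260:]=0;m[:,:260]=0;m[:,400:]=0
ys,xs=np.nonzero(m);print("top yellow cols",xs.min(),xs.max(),len(xs))
g=cv2.cvtColor(q,cv2.COLOR_RGB2GRAY)
for c0 in(278,362):
    w=g[205:235,c0:c0+20]; print(c0); print(w[(w>-1).all(1)][4:26:1, :]) if 0 else None
E
```

```text
[ 0.4127 -0.0471  0.0739] [179.9   0.   87.7] 0.17745892361451493 [-1.2  0.2 -3.2] [-0.02  0.01 -0.05]
474 x@-.05 0.4084119803152496 yaw -2.6214628515249365 z@-.05 0.06247928204837088 roll slope deg 0.28282558166065497
top yellow cols 305 380 228
278
362
```

The bar is gripped (15 mm) and level, underside about 54 mm. Moving it in front of the forks, then checking in the scene view.

step_arm(series=[-1,0.008,0.02,0,0,0,0.2,-1,0.016,0.045,0,0,0,0.5,-1,0.025,0.07,0,0,0,0.7,-1,0.0315,0.086,0,0,0,0.7,-1,0.0315,0.086,0,0,0,0.7])

```text
time: 31.35
eef_pos: [0.5021, -0.0188, 0.0723]
ee_rot: [179.9, 0.0, 87.1]
wrist_force: [0.6, 0.1, -2.7]
finger_gap: 0.178
grasp_force: 59.2
```

```bash
python3 - <<'E'
from h import *
s=observe();print(s["eef_pos"].round(4),s["ee_rot"].round(1),s["wrist_force"].round(1))
p,d=shot("scene","scene13.npz"); q,e=shot("top","top13.npz")
a=cv2.resize(p[175:250,265:365,::-1],None,fx=4,fy=4,interpolation=cv2.INTER_CUBIC)
b=cv2.resize(q[150:220,270:385,::-1],None,fx=400/115,fy=400/115,interpolation=cv2.INTER_CUBIC)
k=np.vstack([a,b]);print(a.shape,b.shape);cv2.imwrite("pics/s13.png",k)
# dark hole blobs on yellow
for n,im,r in(("scene",p,(slice(170,260),slice(260,380))),("top",q,(slice(185,225),slice(270,390)))):
    h,s_,v=cv2.split(cv2.cvtColor(im,cv2.COLOR_RGB2HSV));m=np.zeros(h.shape,np.uint8);m[r]=((h>18)&(h<36)&(s_>110)&(v>80))[r]
    cs,_=cv2.findContours(m,cv2.RETR_CCOMP,cv2.CHAIN_APPROX_NONE)
    ys,xs=np.nonzero(m);print(n,len(xs),xs.min(),xs.max(),ys.min(),ys.max())
    i=xs.argmin();j=xs.argmax();print(" ends",(xs[i],ys[i]),(xs[j],ys[j]))
E
```

```text
[ 0.5021 -0.0188  0.0723] [179.9   0.   87.1] [ 0.6  0.1 -2.7]
(300, 400, 3) (243, 400, 3)
scene 539 294 354 175 237
 ends (np.int64(294), np.int64(233)) (np.int64(354), np.int64(177))
top 466 270 372 194 205
 ends (np.int64(270), np.int64(194)) (np.int64(372), np.int64(199))
```

```bash
cat >> h.py <<'E'
def darkspot(im,uv,r=4):
    """weighted centroid of the darker spot near uv (inverse brightness above the neighbourhood's 60th percentile)"""
    g=cv2.cvtColor(im,cv2.COLOR_RGB2GRAY).astype(float); u,v=np.round(uv).astype(int)
    w=g[v-r:v+r+1,u-r:u+r+1]; yy,xx=np.mgrid[v-r:v+r+1,u-r:u+r+1]
    i=np.unravel_index(np.argmin(w+3*np.hypot(xx-uv[0],yy-uv[1])),w.shape); cu,cv_=xx[i],yy[i]
    w=g[cv_-2:cv_+3,cu-2:cu+3]; yy,xx=np.mgrid[cv_-2:cv_+3,cu-2:cu+3]; k=np.clip(np.percentile(w,60)-w,0,None)
    return np.array([(xx*k).sum(),(yy*k).sum()])/k.sum(), w.min(), w.max()
E
python3 - <<'E'
from h import *
p=np.load("scene13.npz")["p"];q=np.load("top13.npz")["p"]
c=np.array([.5021,-.0188,.066]);yd=np.array([.0523,.9986,0])
for nm,S in(("L",1),("R",-1)):
    X=c+S*.165*yd
    for n,im in(("top",q),("scene",p)):
        e=proj(n,[X])[0]; o,a,b=darkspot(im,e); print("bar",nm,n,e.round(1),o.round(2),a,b,"plane",plane(n,[o],.066)[0].round(4),"exp",X.round(4))
# fork holes
for nm,S,z0 in(("L",1,"top0"),("R",-1,"top0")):
    X=np.array([.597,-.024,.078])+S*.165*yd
    for n,im in(("top",np.load("top0.npz")["p"]),("top",q),("scene",p)):
        e=proj(n,[X])[0]; o,a,b=darkspot(im,e,3); print("fork",nm,n,e.round(1),o.round(2),a,b,"plane",plane(n,[o],.078)[0].round(4),"exp",X.round(4))
E
```

```text
bar L top [278.  197.1] [277.76 197.55] 96.0 235.0 plane [0.509  0.1469 0.066 ] exp [0.5107 0.146  0.066 ]
bar L scene [300.9 228.6] [296.53 226.36] 34.0 225.0 plane [0.5291 0.142  0.066 ] exp [0.5107 0.146  0.066 ]
bar R top [364.1 200.7] [363.81 200.92] 70.0 231.0 plane [ 0.4926 -0.1824  0.066 ] exp [ 0.4935 -0.1836  0.066 ]
bar R scene [347.4 179.7] [342.01 182.15] 46.0 220.0 plane [ 0.505  -0.1601  0.066 ] exp [ 0.4935 -0.1836  0.066 ]
fork L top [279. 172.] [278.92 171.99] 138.0 234.0 plane [0.6057 0.1411 0.078 ] exp [0.6056 0.1408 0.078 ]
fork L top [279. 172.] [278.93 172.09] 146.0 248.0 plane [0.6053 0.141  0.078 ] exp [0.6056 0.1408 0.078 ]
fork L scene [276.5 217.1] [277.55 217.51] 114.0 249.0 plane [0.6012 0.1411 0.078 ] exp [0.6056 0.1408 0.078 ]
fork R top [365.3 175.7] [365.78 175.92] 126.0 232.0 plane [ 0.5875 -0.1904  0.078 ] exp [ 0.5884 -0.1888  0.078 ]
fork R top [365.3 175.7] [365.64 176.05] 123.0 237.0 plane [ 0.587  -0.1899  0.078 ] exp [ 0.5884 -0.1888  0.078 ]
fork R scene [325.3 170.6] [324.27 170.4 ] 59.0 64.0 plane [ 0.5923 -0.1883  0.078 ] exp [ 0.5884 -0.1888  0.078 ]
```

View pics/s13.png

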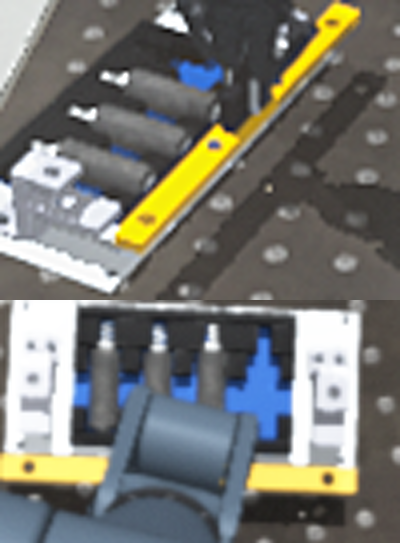

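The top crop shows the bar parallel to the carrier with both holes in front of the forks, at (277.8,197.6) and (363.8,200.9). It needs about 96 mm along +x and −2 mm along y. Inserting.

step_arm(series=[-1,-0.001,0.015,-0.001,0,0,0.3,-1,-0.002,0.035,-0.001,0,0,0.3,-1,-0.002,0.055,-0.001,0,0,0.3,-1,-0.002,0.07,-0.001,0,0,0.3,-1,-0.002,0.075,-0.001,0,0,0.3])

```text
time: 31.95
eef_pos: [0.5745, -0.0256, 0.0736]
ee_rot: [-179.9, -0.0, 86.7]
wrist_force: [0.8, 0.7, -2.2]
finger_gap: 0.18
grasp_force: 59.1
```

step_arm(series=[-1,0,0.005,0,0,0,0,-1,0,0.01,0,0,0,0,-1,0,0.016,0,0,0,0,-1,0,0.021,0,0,0,0,-1,0,0.021,0,0,0,0])

```text
time: 32.45
eef_pos: [0.5956, -0.0262, 0.0742]
ee_rot: [-180.0, 0.0, 86.7]
wrist_force: [-0.6, -1.2, -3.7]
finger_gap: 0.182
grasp_force: 59.4
```

```bash
python3 - <<'E'
from h import *
s=observe();print(s["eef_pos"].round(4),s["ee_rot"].round(2),s["wrist_force"].round(1),s["ft_torque"].round(2))
E
```

```text
[ 0.5956 -0.0262  0.0742] [-179.97    0.     86.72] [-0.6 -1.2 -3.7] [-0.02  0.05  0.01]
```

No contact yet. Edging on to find the back wall.

step_arm(series=[-1,0,0.001,0.002,0,0,0,-1,0,0.002,0.003,0,0,0,-1,0,0.003,0.003,0,0,0,-1,0,0.004,0.003,0,0,0,-1,0,0.004,0.003,0,0,0])

```text
time: 32.95
eef_pos: [0.5961, -0.026, 0.0708]
ee_rot: [-179.6, -0.0, 86.8]
wrist_force: [-6.0, -0.2, 0.8]
finger_gap: 0.178
grasp_force: 60.0
```

The bar touches the back wall at tool x ≈ 0.596. I'll back off 1.5 mm, set it down and release.

step_arm(series=[-1,0,-0.003,0,0,0,0,-1,0,-0.005,0.001,0,0,0,-1,0,-0.005,0.0015,0,0,0,-1,0,-0.005,0.0015,0,0,0,-1,0,-0.005,0.0015,0,0,0])

```text
time: 33.45
eef_pos: [0.5953, -0.0263, 0.07]
ee_rot: [179.9, 0.0, 86.7]
wrist_force: [0.8, -0.1, -3.1]
finger_gap: 0.177
grasp_force: 59.4
```

step_arm(series=[-0.2,0,0,0,0,0,0,-0.2,0,0,0,0,0,0,-0.2,0,0,0,0,0,0,-0.2,0,0,0,0,0,0,-0.2,0,0,0,0,0,0])

```text
time: 33.95
eef_pos: [0.5947, -0.0262, 0.07]
ee_rot: [180.0, 0.0, 86.7]
wrist_force: [-0.5, 0.0, 0.0]
finger_gap: 0.407
grasp_force: 0.0
```

step_arm(series=[-0.2,0,0,-0.02,0,0,0,-0.2,0,0,-0.06,0,0,0,-0.2,0,0,-0.09,0,0,0,-0.2,0,0,-0.09,0,0,0,-0.2,0,0,-0.09,0,0,0])

```text
time: 34.45
eef_pos: [0.5947, -0.0262, 0.1605]
ee_rot: [179.9, 0.0, 86.7]
wrist_force: [-0.9, -0.2, -0.1]
finger_gap: 0.404
grasp_force: 0.0
```

```bash
python3 - <<'E'
from h import *
s=observe();print(s["eef_pos"].round(4))
p,d=shot("scene","scene14.npz"); q,e=shot("top","top14.npz");P=cloud("scene",d);h,s_,v=cv2.split(cv2.cvtColor(p,cv2.COLOR_RGB2HSV))
m=(h>18)&(h<35)&(s_>150)&(v>90);X=P[m];X=X[(abs(X[:,0]-.595)<.06)&(abs(X[:,1]+.025)<.22)&(X[:,2]>.03)]
A=np.polyfit(X[:,1],X[:,0],1);B=np.polyfit(X[:,1],X[:,2],1)
print(len(X),"y range",X[:,1].min().round(4),X[:,1].max().round(4),"x@mid",np.polyval(A,-.0245).round(4),"yaw",-np.degrees(np.arctan(A[0])).round(2),"z",np.polyval(B,[-.19,.14]).round(4))
for n,im,e in(("top L",q,(279,172)),("top R",q,(365.6,176)),("scene L",p,(277.6,217.5))):
    e=np.round(e).astype(int); w=im[e[1]-3:e[1]+4,e[0]-3:e[0]+4]; hs=cv2.cvtColor(w,cv2.COLOR_RGB2HSV); print(n);print(hs[...,1]);print(hs[...,2])
# red knobs in top and scene
for n,im,r in(("top",q,(slice(200,225),slice(395,435))),):
    h,s_,v=cv2.split(cv2.cvtColor(im,cv2.COLOR_RGB2HSV));mm=np.zeros(h.shape,np.uint8);mm[r]=(((h<8)|(h>172))&(s_>110)&(v>70))[r]
    N,l,st,ce=cv2.connectedComponentsWithStats(mm); print(n,[(ce[i].round(2),st[i,4],plane(n,[ce[i]],.094)[0].round(4)) for i in range(1,N) if st[i,4]>5])
E
```

```text
[ 0.5947 -0.0262  0.1605]
417 y range -0.2166 0.1733 x@mid 0.5891 yaw -3.28 z [0.0601 0.0595]
top L
[[ 3  3  3  3  3  2  2]
 [ 3  5  8 10  7  6  4]
 [ 3  8  9  5 12  8  5]
 [ 4  9 21 13 11 13  6]
 [ 4  1 18  3 17  9  5]
 [ 3  5  6 11 10  6  4]
 [ 4  5  5  6  5  5  5]]
[[253 253 253 253 253 253 253]
 [252 251 247 241 246 251 252]
 [251 243 198 165 197 244 251]
 [251 224 147 136 170 231 249]
 [251 228 183 178 200 238 250]
 [251 248 237 231 237 247 251]
 [252 252 250 250 250 251 251]]
top R
[[ 7  8  8  8  8  9  7]
 [ 8 10  9 12 10  9  6]
 [10  5 39 39  8 10  4]
 [11 11 11 52 14  9  3]
 [11 18 14  4  4  7  3]
 [ 9 11 14 16 11  8  4]
 [ 8  8 10 10  9  8  4]]
[[245 245 244 246 246 246 248]
 [245 234 210 216 237 244 244]
 [240 197 149 149 192 236 242]
 [236 186 135 123 164 231 242]
 [239 203 161 140 180 233 241]
 [244 233 213 202 227 241 242]
 [245 243 241 239 242 244 242]]
scene L
[[  4  10  11  10  12  13   5]
 [ 11  16  24  21  17  16  17]
 [ 16  26   8   8  20  18  10]
 [ 17  13 105  70  28  15  10]
 [  9  12  31   6   1  10  14]
 [ 17  14  14  11  11  16  33]
 [ 39  34  27  17  17  36  32]]
[[248 245 245 248 253 255 246]
 [245 234 224 229 236 246 250]
 [240 147 135 134 169 238 245]
 [240 173 161 160 175 246 249]
 [251 241 222 221 225 252 247]
 [246 249 253 254 253 248 207]
 [181 205 230 247 248 213 144]]
top [(array([423.39, 209.96]), np.int32(23), array([ 0.454 , -0.4029,  0.094 ])), (array([407.24, 214.67]), np.int32(21), array([ 0.437 , -0.3414,  0.094 ]))]
```

The fork holes look dark rather than yellow from the top, so the bar holes line up. Now I'll locate the knobs in both views.

```bash
python3 - <<'E'
from h import *
p=np.load("scene14.npz")["p"];q=np.load("top14.npz")["p"]
e=proj("scene",[[.4375,-.3425,.08],[.4545,-.404,.08]]);print(e.round(1))
h,s,v=cv2.split(cv2.cvtColor(p,cv2.COLOR_RGB2HSV));m=(((h<8)|(h>172))&(s>110)&(v>70)).astype(np.uint8)
N,l,st,ce=cv2.connectedComponentsWithStats(m)
for i in range(1,N):
    if st[i,4]>5 and np.abs(ce[i]-e.mean(0)).max()<40: print(ce[i].round(2),st[i])
    
T=[(407.24,214.67),(423.39,209.96)]
for i in range(1,N):
    if st[i,4]>5 and np.abs(ce[i]-e.mean(0)).max()<40:
        for t in T: print(tri(t,ce[i]))
# rack wood axis in the top view
h,s,v=cv2.split(cv2.cvtColor(q,cv2.COLOR_RGB2HSV));m=((h>8)&(h<28)&(s>50)&(v>140)).astype(np.uint8);m[:195]=0;m[235:]=0;m[:,:390]=0;m[:,440:]=0
r=cv2.minAreaRect(np.argwhere(m)[:,::-1].astype(np.float32));b=cv2.boxPoints(r);print(r,plane("top",[r[0]],.05))
E
```

```text
[[377.2 160.1]
 [378.9 152.1]]
[378.09 157.4 ] [376 149   6  16  55]
(array([ 0.43579292, -0.34219002,  0.09269957]), np.float64(0.0026225159028958195))
(array([ 0.45818988, -0.41479445,  0.0484444 ]), np.float64(0.004066377193999572))
((413.2427978515625, 212.53526306152344), (16.876903533935547, 34.977699279785156), 75.0685806274414) [[ 0.44667159 -0.37533754  0.05      ]]
```

The pins fit (64 mm apart). Going to the nearer pin at about (0.437, −0.342).

step_arm(series=[0,-0.162,-0.07,0,0,0,0,0,-0.162,-0.07,0,0,0,0,0,-0.162,-0.07,0,0,0,0,0,-0.162,-0.07,0,0,0,0,0,-0.162,-0.07,0,0,0,0])

```text
time: 35.05
eef_pos: [0.5131, -0.1866, 0.1582]
ee_rot: [-179.8, -0.1, 86.4]
wrist_force: [0.2, -0.0, -0.0]
finger_gap: 0.502
grasp_force: 0.0
```

step_arm(series=[0,-0.162,-0.07,0.03,0,0,0,0,-0.162,-0.07,0.03,0,0,0,0,-0.162,-0.07,0.03,0,0,0,0,-0.162,-0.07,0.03,0,0,0,0,-0.162,-0.07,0.03,0,0,0])

```text
time: 35.55
eef_pos: [0.4348, -0.3439, 0.1279]
ee_rot: [-179.9, -0.1, 86.5]
wrist_force: [-0.9, 1.1, 0.1]
finger_gap: 0.498
grasp_force: 0.0
```

step_arm(series=[0,0,0,0,0,0,0,0,0,0,0,0,0,0,0,0,0,0,0,0,0,0,0,0,0,0,0,0,0,0,0,0,0,0,0])

```text
time: 36.05
eef_pos: [0.4366, -0.3408, 0.13]
ee_rot: [180.0, 0.0, 86.8]
wrist_force: [0.1, 0.9, 0.3]
finger_gap: 0.5
grasp_force: 0.0
```

```bash
python3 - <<'E'
from h import *
go(.437,-.342,.071,86.7); s=observe();print(s["eef_pos"].round(4),s["finger_gap"])
E
```

```text
shift mm [-1.2  0.4 59. ] rot [0.  0.  0.1]
[ 0.4366 -0.3408  0.13  ] 0.499665578518973
```

step_arm(series=[0,-0.001,0,0.02,0,0,0,0,-0.001,0,0.04,0,0,0,0,-0.001,0,0.055,0,0,0,0,-0.001,0,0.059,0,0,0,0,-0.001,0,0.059,0,0,0])

```text
time: 36.55
eef_pos: [0.436, -0.3422, 0.0705]
ee_rot: [-180.0, -0.0, 86.7]
wrist_force: [-0.4, 0.5, -0.1]
finger_gap: 0.497
grasp_force: 0.0
```

step_arm(series=[-1,0,0,0,0,0,0,-1,0,0,0,0,0,0,-1,0,0,0,0,0,0,-1,0,0,0,0,0,0,-1,0,0,0,0,0,0])

```text
time: 37.05
eef_pos: [0.4367, -0.3432, 0.0719]
ee_rot: [179.9, 0.1, 86.7]
wrist_force: [0.1, 1.5, 5.2]
finger_gap: 0.208
grasp_force: 58.8
```

step_arm(series=[-1,0,0,-0.01,0,0,0,-1,0,0,-0.03,0,0,0,-1,0,0,-0.055,0,0,0,-1,0,0,-0.08,0,0,0,-1,0,0,-0.1,0,0,0])

```text
time: 37.55
eef_pos: [0.4358, -0.3424, 0.1723]
ee_rot: [-180.0, 0.0, 86.7]
wrist_force: [0.6, 0.1, -0.6]
finger_gap: 0.21
grasp_force: 59.1
```

```bash
python3 - <<'E'
from h import *
p,d=shot("top","top15.npz"); q,e=shot("scene","scene15.npz")
go(.588,-.189,.165,86.7); s=observe();print(s["eef_pos"].round(4),s["finger_gap"],s["wrist_force"].round(1))
E
```

```text
shift mm [163.2 141.8   8.5] rot [0.2 0.2 0. ]
[ 0.4371 -0.3438  0.1737] 0.20971232407572515 [ 0.7 -1.2 -1.2]
```

step_arm(series=[-1,0.03,0.027,0,0,0,0,-1,0.065,0.057,0,0,0,0,-1,0.1,0.087,0,0,0,0,-1,0.135,0.117,0,0,0,0,-1,0.163,0.142,0,0,0,0])

```text
time: 38.15
eef_pos: [0.5875, -0.1855, 0.1693]
ee_rot: [-179.8, -0.1, 86.8]
wrist_force: [-0.2, -1.0, -1.1]
finger_gap: 0.211
grasp_force: 59.1
```

step_arm(series=[-1,0,0,0.01,0,0,0,-1,0,0,0.015,0,0,0,-1,0,0,0.018,0,0,0,-1,0,0,0.018,0,0,0,-1,0,0,0.018,0,0,0])

```text
time: 38.65
eef_pos: [0.5865, -0.1891, 0.1527]
ee_rot: [-180.0, -0.0, 86.6]
wrist_force: [-0.7, -0.6, -1.4]
finger_gap: 0.21
grasp_force: 59.2
```

```bash
python3 - <<'E'
from h import *
q,e=shot("scene","scene16.npz");t,_=shot("top","top16.npz")
go(.588,-.189,.142,86.7); s=observe();print(s["eef_pos"].round(4),s["finger_gap"],s["wrist_force"].round(1))
# red knob & shank in scene
h,ss,v=cv2.split(cv2.cvtColor(q,cv2.COLOR_RGB2HSV));m=(((h<8)|(h>172))&(ss>110)&(v>60)).astype(np.uint8)
N,l,st,ce=cv2.connectedComponentsWithStats(m)
E=s["eef_pos"];pt=lambda dz:E+[0,0,dz]
e=proj("scene",[pt(.005),pt(-.0155),pt(-.0635),[.588,-.189,.078]]);print("expected knob,flange,tip,forkhole",e.round(1))
print([(ce[i].round(1),st[i].tolist()) for i in range(1,N) if np.abs(ce[i]-e[0]).max()<30])
cv2.imwrite("pics/s16.png",cv2.resize(q[115:185,290:380,::-1],None,fx=8,fy=8,interpolation=cv2.INTER_CUBIC))
E
```

```text
shift mm [ 0.   1.1 11.1] rot [ 0.   0.  -0.1]
[ 0.5869 -0.189   0.1531] 0.2078734407287801 [-0.7 -0.3 -0.5]
expected knob,flange,tip,forkhole [[325.4 152.3]
 [325.4 157.1]
 [325.6 168. ]
 [325.4 170.6]]
[(array([325.3, 152.1]), [324, 148, 5, 9, 28])]
```

The pin is where expected over the right fork. Lowering gently.

step_arm(series=[-1,0,0.001,0.004,0,0,0,-1,0,0.001,0.009,0,0,0,-1,0,0.001,0.015,0,0,0,-1,0,0.001,0.021,0,0,0,-1,0,0.001,0.021,0,0,0])

```text
time: 39.25
eef_pos: [0.5873, -0.1876, 0.1304]
ee_rot: [-179.9, -0.1, 86.7]
wrist_force: [-0.8, -0.6, -1.6]
finger_gap: 0.211
grasp_force: 59.3
```

step_arm(series=[-1,0,0,0.003,0,0,0,-1,0,0,0.006,0,0,0,-1,0,0,0.009,0,0,0,-1,0,0,0.01,0,0,0,-1,0,0,0.01,0,0,0])

```text
time: 39.75
eef_pos: [0.5875, -0.1878, 0.1213]
ee_rot: [-179.9, -0.0, 86.7]
wrist_force: [-3.3, 0.1, -1.4]
finger_gap: 0.209
grasp_force: 59.0
```

step_arm(series=[-1,0,0,0.003,0,0,0,-1,0,0,0.006,0,0,0,-1,0,0,0.009,0,0,0,-1,0,0,0.012,0,0,0,-1,0,0,0.012,0,0,0])

```text
time: 40.25
eef_pos: [0.5877, -0.1878, 0.1091]
ee_rot: [-179.9, -0.0, 86.7]
wrist_force: [-3.9, 0.3, -0.9]
finger_gap: 0.209
grasp_force: 59.2
```

step_arm(series=[-1,0,0,0.003,0,0,0,-1,0,0,0.006,0,0,0,-1,0,0,0.009,0,0,0,-1,0,0,0.012,0,0,0,-1,0,0,0.012,0,0,0])

```text
time: 40.75
eef_pos: [0.5877, -0.1879, 0.0973]
ee_rot: [-179.9, -0.0, 86.7]
wrist_force: [-4.6, 0.1, -1.1]
finger_gap: 0.214
grasp_force: 59.4
```

Smooth. Now the last few mm, until the flange contacts.

step_arm(series=[-1,0,0,0.002,0,0,0,-1,0,0,0.004,0,0,0,-1,0,0,0.005,0,0,0,-1,0,0,0.006,0,0,0,-1,0,0,0.006,0,0,0])

```text
time: 41.25
eef_pos: [0.5877, -0.1879, 0.0938]
ee_rot: [-179.9, -0.0, 86.7]
wrist_force: [-8.6, 2.1, 12.0]
finger_gap: 0.208
grasp_force: 60.7
```

Flange contact at the expected height (12 N). Releasing and going for the second pin.

step_arm(series=[0,0,0,0,0,0,0,0,0,0,0,0,0,0,0,0,0,0,0,0,0,0,0,0,0,0,0,0,0,0,0,0,0,0,0])

```text
time: 41.75
eef_pos: [0.5887, -0.1882, 0.0917]
ee_rot: [180.0, 0.0, 86.7]
wrist_force: [0.1, -0.4, -0.1]
finger_gap: 0.501
grasp_force: 0.0
```

step_arm(series=[0,0,0,-0.02,0,0,0,0,0,0,-0.05,0,0,0,0,0,0,-0.08,0,0,0,0,0,0,-0.08,0,0,0,0,0,0,-0.08,0,0,0])

```text
time: 42.25
eef_pos: [0.5886, -0.1882, 0.1724]
ee_rot: [179.9, 0.0, 86.7]
wrist_force: [-0.0, 0.3, -0.4]
finger_gap: 0.495
grasp_force: 0.0
```

step_arm(series=[0,-0.12,-0.06,0,0,0,0,0,-0.12,-0.06,0,0,0,0,0,-0.12,-0.06,0,0,0,0,0,-0.12,-0.06,0,0,0,0,0,-0.12,-0.06,0,0,0,0])

```text
time: 42.75
eef_pos: [0.5203, -0.3044, 0.1702]
ee_rot: [-179.9, -0.1, 86.6]
wrist_force: [-0.1, 0.6, -0.4]
finger_gap: 0.495
grasp_force: 0.0
```

step_arm(series=[0,-0.103,-0.06,0.04,0,0,0,0,-0.103,-0.06,0.04,0,0,0,0,-0.103,-0.06,0.04,0,0,0,0,-0.103,-0.06,0.04,0,0,0,0,-0.103,-0.06,0.04,0,0,0])

```text
time: 43.25
eef_pos: [0.4559, -0.4024, 0.1309]
ee_rot: [-179.9, -0.1, 86.7]
wrist_force: [-0.4, -0.6, 0.2]
finger_gap: 0.504
grasp_force: 0.0
```

step_arm(series=[0,0,0,0,0,0,0,0,0,0,0,0,0,0,0,0,0,0,0,0,0,0,0,0,0,0,0,0,0,0,0,0,0,0,0])

```text
time: 43.75
eef_pos: [0.4559, -0.4035, 0.1321]
ee_rot: [180.0, 0.0, 86.7]
wrist_force: [-0.8, 0.6, -0.6]
finger_gap: 0.502
grasp_force: 0.0
```

```bash
python3 - <<'E'
from h import *
go(.4545,-.404,.071,86.7); s=observe();print(s["eef_pos"].round(4),s["finger_gap"])
q,e=shot("scene","scene17.npz")
h,ss,v=cv2.split(cv2.cvtColor(q,cv2.COLOR_RGB2HSV));m=(((h<8)|(h>172))&(ss>110)&(v>60)).astype(np.uint8)
N,l,st,ce=cv2.connectedComponentsWithStats(m)
e=proj("scene",[[.588,-.188,.1],[.4545,-.404,.078]]);print("expected placed knob, rack knob",e.round(1))
print([(ce[i].round(1),st[i].tolist()) for i in range(1,N) if min(np.abs(ce[i]-e[0]).max(),np.abs(ce[i]-e[1]).max())<15])
E
```

```text
shift mm [-0.6 -1.4 61.1] rot [0. 0. 0.]
[ 0.4559 -0.4035  0.1321] 0.5018913782647971
expected placed knob, rack knob [[325.2 165.7]
 [378.8 152.5]]
[(array([379.1, 152.3]), [377, 148, 5, 9, 29]), (array([326. , 165.2]), [324, 161, 5, 10, 47])]
```

step_arm(series=[0,-0.0005,-0.0015,0.02,0,0,0,0,-0.0005,-0.0015,0.04,0,0,0,0,-0.0005,-0.0015,0.056,0,0,0,0,-0.0005,-0.0015,0.061,0,0,0,0,-0.0005,-0.0015,0.061,0,0,0])

```text
time: 44.3
eef_pos: [0.4538, -0.4039, 0.0701]
ee_rot: [-179.9, -0.1, 86.7]
wrist_force: [-0.5, -0.1, 0.8]
finger_gap: 0.503
grasp_force: 0.0
```

step_arm(series=[-1,0,0,0,0,0,0,-1,0,0,0,0,0,0,-1,0,0,0,0,0,0,-1,0,0,0,0,0,0,-1,0,0,0,0,0,0])

```text
time: 44.8
eef_pos: [0.4546, -0.4049, 0.072]
ee_rot: [179.9, 0.1, 86.7]
wrist_force: [-0.7, 0.0, 6.2]
finger_gap: 0.208
grasp_force: 58.9
```

step_arm(series=[-1,0,0,-0.01,0,0,0,-1,0,0,-0.035,0,0,0,-1,0,0,-0.065,0,0,0,-1,0,0,-0.095,0,0,0,-1,0,0,-0.11,0,0,0])

```text
time: 45.3
eef_pos: [0.4547, -0.4049, 0.1837]
ee_rot: [179.9, 0.2, 86.7]
wrist_force: [-0.0, -0.1, -1.9]
finger_gap: 0.206
grasp_force: 59.1
```

step_arm(series=[-1,0.035,0.008,0,0,0,0,-1,0.075,0.016,0,0,0,0,-1,0.115,0.025,0,0,0,0,-1,0.155,0.034,0,0,0,0,-1,0.184,0.04,0,0,0,0])

```text
time: 45.8
eef_pos: [0.5043, -0.2199, 0.1809]
ee_rot: [-179.9, -0.1, 86.8]
wrist_force: [-0.4, -0.1, -0.1]
finger_gap: 0.212
grasp_force: 59.1
```

step_arm(series=[-1,0.035,0.008,0,0,0,0,-1,0.075,0.016,0,0,0,0,-1,0.115,0.025,0,0,0,0,-1,0.155,0.034,0,0,0,0,-1,0.184,0.04,0,0,0,0])

```text
time: 46.3
eef_pos: [0.5549, -0.0388, 0.181]
ee_rot: [-180.0, -0.0, 86.8]
wrist_force: [0.2, 0.1, -1.4]
finger_gap: 0.213
grasp_force: 59.1
```

step_arm(series=[-1,0.035,0.008,0,0,0,0,-1,0.075,0.016,0,0,0,0,-1,0.115,0.025,0,0,0,0,-1,0.155,0.034,0,0,0,0,-1,0.184,0.04,0,0,0,0])

```text
time: 46.8
eef_pos: [0.6055, 0.1426, 0.1809]
ee_rot: [-180.0, -0.0, 86.8]
wrist_force: [0.3, -0.7, -1.4]
finger_gap: 0.21
grasp_force: 59.1
```

step_arm(series=[-1,0,0,0.01,0,0,0,-1,0,0,0.02,0,0,0,-1,0,0,0.025,0,0,0,-1,0,0,0.025,0,0,0,-1,0,0,0.025,0,0,0])

```text
time: 47.3
eef_pos: [0.6054, 0.1387, 0.1556]
ee_rot: [-180.0, 0.0, 86.6]
wrist_force: [-0.0, -0.5, -1.7]
finger_gap: 0.212
grasp_force: 59.1
```

```bash
python3 - <<'E'
from h import *
q,e=shot("scene","scene18.npz")
go(.606,.1415,.15,86.7); s=observe();print(s["eef_pos"].round(4),s["finger_gap"],s["wrist_force"].round(1))
h,ss,v=cv2.split(cv2.cvtColor(q,cv2.COLOR_RGB2HSV));m=(((h<8)|(h>172))&(ss>110)&(v>60)).astype(np.uint8)
N,l,st,ce=cv2.connectedComponentsWithStats(m);E=s["eef_pos"]
e=proj("scene",[E+[0,0,.005],E+[0,0,-.0155],E+[0,0,-.0635],[.606,.1415,.078]]);print("expected knob,flange,tip,forkhole",e.round(1))
print([(ce[i].round(1),st[i].tolist()) for i in range(1,N) if np.abs(ce[i]-e[0]).max()<20])
w=q[213:222,273:283];print(cv2.cvtColor(w,cv2.COLOR_RGB2HSV)[...,1]);print(w.max(2))
E
```

```text
shift mm [2.6 0.1 6. ] rot [-0.   0.  -0.1]
[0.6057 0.1389 0.156 ] 0.2084938423764817 [ 0.1 -0.1 -1.2]
expected knob,flange,tip,forkhole [[274.9 196.4]
 [275.4 201.5]
 [276.4 213.3]
 [276.2 217.2]]
[(array([274.6, 196.4]), [273, 191, 5, 11, 32])]
[[  7  10  15  23  26  20  19  23 148 209]
 [  7   9   6  13  13  20  31   5 116 224]
 [  2   5   3   9   9   9  11  11   5  48]
 [  1   4  10  15  24  20  16  15  19  31]
 [  5  10  15  26   8   9  16  28  23  30]
 [  9  10  15  13 105  70  40  28  25  25]
 [ 14  10  10  12  30   6   1  10  26  34]
 [ 28  25  17  15  14  11  10  16  31  27]
 [  6  26  41  35  27  16  16  37  32  58]]
[[255 247 228 199 193 188 105 102 196 255]
 [248 245 249 241 241 229 212 190 252 255]
 [251 246 248 247 247 251 254 255 249 252]
 [250 247 245 235 225 231 238 251 255 249]
 [246 243 240 147 136 137 158 216 226 164]
 [245 245 240 174 163 163 166 200 135 141]
 [242 249 252 242 223 224 231 255 188 152]
 [180 232 246 250 254 255 254 252 214 149]
 [130 147 181 206 232 248 249 214 145 155]]
```

step_arm(series=[-1,0.0025,0,0.004,0,0,0,-1,0.0025,0,0.01,0,0,0,-1,0.0025,0,0.017,0,0,0,-1,0.0025,0,0.024,0,0,0,-1,0.0025,0,0.024,0,0,0])

```text
time: 47.85
eef_pos: [0.6047, 0.1424, 0.1303]
ee_rot: [-179.8, 0.0, 86.7]
wrist_force: [0.3, 0.4, -0.8]
finger_gap: 0.207
grasp_force: 59.2
```

step_arm(series=[-1,0,0,0.003,0,0,0,-1,0,0,0.006,0,0,0,-1,0,0,0.009,0,0,0,-1,0,0,0.01,0,0,0,-1,0,0,0.01,0,0,0])

```text
time: 48.35
eef_pos: [0.6054, 0.1425, 0.1215]
ee_rot: [-180.0, 0.0, 86.7]
wrist_force: [-0.4, 0.7, -1.9]
finger_gap: 0.212
grasp_force: 59.1
```

step_arm(series=[-1,0,0,0.003,0,0,0,-1,0,0,0.006,0,0,0,-1,0,0,0.009,0,0,0,-1,0,0,0.012,0,0,0,-1,0,0,0.012,0,0,0])

```text
time: 48.85
eef_pos: [0.6055, 0.1424, 0.1091]
ee_rot: [-180.0, 0.0, 86.7]
wrist_force: [-0.7, -0.1, -1.6]
finger_gap: 0.209
grasp_force: 59.2
```

step_arm(series=[-1,0,0,0.003,0,0,0,-1,0,0,0.006,0,0,0,-1,0,0,0.009,0,0,0,-1,0,0,0.012,0,0,0,-1,0,0,0.012,0,0,0])

```text
time: 49.35
eef_pos: [0.6054, 0.1424, 0.0971]
ee_rot: [-179.9, 0.0, 86.7]
wrist_force: [-2.7, -0.9, -2.7]
finger_gap: 0.211
grasp_force: 59.2
```

step_arm(series=[-1,0,0,0.002,0,0,0,-1,0,0,0.004,0,0,0,-1,0,0,0.005,0,0,0,-1,0,0,0.006,0,0,0,-1,0,0,0.006,0,0,0])

```text
time: 49.85
eef_pos: [0.6055, 0.1424, 0.0939]
ee_rot: [-180.0, 0.0, 86.7]
wrist_force: [-5.9, -0.9, 12.4]
finger_gap: 0.212
grasp_force: 60.6
```

Seated at the same height as the first. Releasing, lifting clear, and a final check.

step_arm(series=[0,0,0,0,0,0,0,0,0,0,0,0,0,0,0,0,0,0,0,0,0,0,0,0,0,0,0,0,0,0,0,0,0,0,0])

```text
time: 50.35
eef_pos: [0.6061, 0.1425, 0.0916]
ee_rot: [180.0, -0.0, 86.7]
wrist_force: [1.1, -0.8, -0.4]
finger_gap: 0.501
grasp_force: 0.0
```

step_arm(series=[0,0,0,-0.02,0,0,0,0,0,0,-0.06,0,0,0,0,0,0,-0.1,0,0,0,0,0,0,-0.14,0,0,0,0,0,0,-0.16,0,0,0])

```text
time: 50.85
eef_pos: [0.6077, 0.1426, 0.2559]
ee_rot: [179.6, -0.0, 86.7]
wrist_force: [-0.2, -0.6, -0.1]
finger_gap: 0.499
grasp_force: 0.0
```

step_arm(series=[0,-0.06,-0.19,-0.05,0,0,0,0,-0.06,-0.19,-0.05,0,0,0,0,-0.06,-0.19,-0.05,0,0,0,0,-0.06,-0.19,-0.05,0,0,0,0,-0.06,-0.19,-0.05,0,0,0])

```text
time: 51.35
eef_pos: [0.4069, 0.0933, 0.3023]
ee_rot: [-179.8, 0.0, 86.7]
wrist_force: [0.3, 0.1, -0.4]
finger_gap: 0.502
grasp_force: 0.0
```

```bash
python3 - <<'E'
from h import *
q,d=shot("scene","scene19.npz");t,_=shot("top","top19.npz")
P=cloud("scene",d)
for X in([.588,-.188],[.6055,.142]):
    k=(np.hypot(P[:,:,0]-X[0]+.002,P[:,:,1]-X[1])<.012)&(P[:,:,2]<.15)&(P[:,:,2]>.09); print("knob top",np.percentile(P[k][:,2],95).round(4) if k.any() else None)
a=cv2.resize(q[150:240,260:350,::-1],(600,600),interpolation=cv2.INTER_CUBIC);cv2.imwrite("pics/s19.png",a)
E
```

```text
knob top 0.117
knob top 0.1171
```

View pics/s19.png

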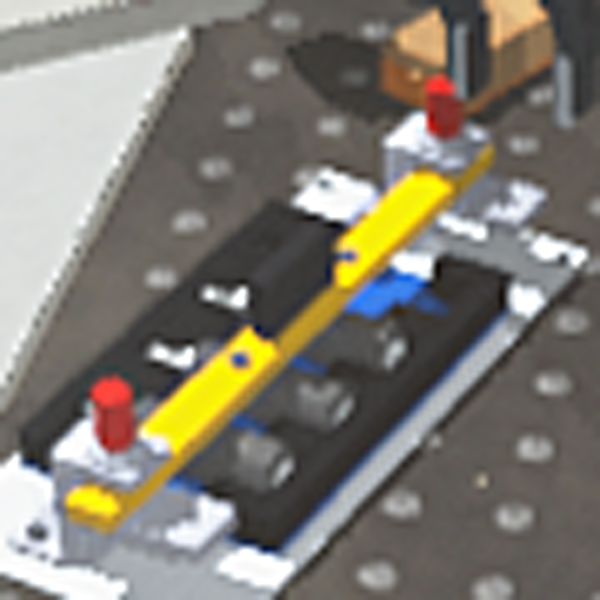

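The picture shows the bar in both forks, both red knobs upright at (112,415) and (440,105) with tops at 117 mm (116 expected), and the three sleeves in their pockets under the bar. Handing in.

```bash
python3 -c "
from cell import *
print(finish_job())"
```

```text
the job is handed in; nothing more can be done
None
```

I handed the job in: all three spare pins on the bench (the fourth was absent) are down in their own pockets with studs in the slots, the yellow bar is in both forks, and both locking pins are pushed down with their flanges on the forks; `finish_job()` returned no verdict.

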